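# Secure the marbling bench: vessels into their anti-tip stands, brush onto its rest

## Task

Make the marbling bench safe so that nothing can tip or roll into the bath: stand the white dropper bottle, the small jar with the stir stick and the jar of brushes each fully down in the weighted stand whose bore fits it, and lay the loose brush in both notches of the brush rest, centred to within about 2 cm lengthwise. Keep the bottle and jars upright and set them down rather than drop them. Leave the low jar of yellow colour and the paint tube that lies between the jars and the stands where they are.

Things in the scene. Friction and masses are not known exactly. Their poses are not given: they have to be found in the camera images.
- dropper: white dropper bottle standing among the jars (coloured ones far back are not part of the job): round body 30 mm across up to 58 mm, then a cap of 24 mm, 87 mm high in all, about 45 g. Grip the body 27 to 57 mm above its underside. Belongs in the narrow stand. Stands loose on the bench at the start, origin at the centre of its underside, z up.
- small_jar: small glass jar with one wooden stir stick: 46 mm across and 49 mm high to the rim, stick up to 88 mm, about 120 g. Grip the glass 19 to 48 mm above its underside (lower, the fingers would meet the stand's rim). Belongs in the medium stand. Stands loose on the bench at the start, origin at the centre of its underside, z up.
- brush_jar: jam jar holding six stubby brushes: 55 mm across up to 57 mm, narrower (48 mm) from there to 69 mm, brushes up to 122 mm, about 260 g. Grip the glass 30 to 57 mm above its underside. Belongs in the wide stand. Stands loose on the bench at the start, origin at the centre of its underside, z up.
- brush: round paint brush lying on the bench, 222 mm long, 13 mm thick. x runs along it from the handle's end (x = -111 mm) to the bristles (x = +111 mm), z up; origin at mid-length on its underside; it balances near there. Handle (x = -111 to +49 mm) 12 mm wide to grip. About 25 g. Belongs on the brush rest, either way round.
- stand_narrow_seat (a point): the narrowest of three weighted anti-tip stands, fixed on the bench: a round pale-wood collar, bore 37 mm wide and 22 mm deep, rim 32 mm above the bench, flared mouth, on a dark steel disc 75 mm across. This point is the centre of the bore's cork floor, 10 mm above the bench; z up.
- stand_medium_seat (a point): the medium one of three weighted anti-tip stands, fixed on the bench: a round pale-wood collar, bore 52 mm wide and 14 mm deep, rim 24 mm above the bench, flared mouth, on a dark steel disc 90 mm across. This point is the centre of the bore's cork floor, 10 mm above the bench; z up.
- stand_wide_seat (a point): the widest of three weighted anti-tip stands, fixed on the bench: a round pale-wood collar, bore 62 mm wide and 26 mm deep, rim 36 mm above the bench, flared mouth, on a dark steel disc 100 mm across. This point is the centre of the bore's cork floor, 10 mm above the bench; z up.
- brush_rest_notches (a point): brush rest, fixed: wooden board 130 x 50 x 10 mm with a notched saddle 50 mm either side of its middle (14 mm thick, 42 mm high, 86 mm of clear space between them for the fingers). Notches 20 mm wide at the floor, 27 mm at the mouth, 15 mm deep. This point: midway between the notches at their floor height, 26.5 mm above the bench; x runs through both notches, z up.
- yellow_jar: low open glass jar of yellow colour, 52 mm across, 44 mm high, standing loose among the other things. Leave it alone. Origin at the centre of its underside.
- tube: paint tube with a black cap lying between the row of jars and the row of stands, 89 x 34 mm, 22 mm high, its length roughly along the robot's x. Leave it alone (another one lies near the robot's foot, outside the work). Origin at the middle of its underside.
Not all that is in view belongs to the job. What is shaped like the small_jar but turquoise is not meant.

How it is judged:
By the outcome, as a careful person would: the job done as asked, in the order asked, and still so for the second after the job is handed in, with the robot touching nothing.
It also fails if it takes over 112 s, if anything falls off the work surface, if the arm or the gripper's body presses on something with over 40 N, if the wrist force passes 120 N, or if a joint passes its speed limit or range.

## Robot

A 6-joint arm with a two-finger parallel gripper is mounted at the origin on the work surface; the furniture and walls round the work are solid. World frame = base frame: x ahead of the robot, y to its left, z up, the work surface at z = 0. Lengths are in m, angles in rad, forces in N, time in s.
With the tool pointing down it reaches from about 0.425 to 0.95 m from the base axis. Payload 3.5 kg.
Tool frame: the origin (TCP) lies on the centre line of the jaws, within the pads' length; the fingertips stand tip_extent ahead of it and the grasp point (between the pads) lies 2 mm behind it (tip_extent is the distance from the TCP to the fingertips, in m); z points along the fingers, y is the direction in which the jaws open and shut (so a half turn about z gives the same grasp; the last joint's range is limited). The gripper opens to 85 mm and grips with 20 to 120 N. Pads are 22 mm wide; open, the fingers measure 114 mm over their backs; the gripper's body (76 mm by 85 mm) begins 54 mm behind the grasp point. The pads swing forward as they close: fully open they stand 13 mm farther back than shut.
Start: joints at [1.016, 0.286, 1.577, -0, 1.279, -0.15], TCP at [0.266, 0.62, 0.248] pointing down, gripper open.
Joint ranges: [-2.77, 2.77], [-0.9, 2.22], [0.21, 2.48], [-1.53, 4.67], [0.24, 2.81], [-2.84, 2.84]. Speed limits (rad/s): [2.79, 2.79, 3.14, 3.14, 3.14, 3.14].

## Interface

Orientations are given as a unit quaternion [x, y, z, w].
In Python, from plant import * gives the robot as it stands.
- The arm moves only by the shell command python3 -m crank 'ROWS' [FORCE]. ROWS is JSON, a list of rows, each a list of 7 numbers: the gripper's target within -1 to 1 (shut at 1, half-way at 0, fully open at -1), then the shift along the tool's x, y, z in cm, then the turn, a rotation vector about the tool's x, y, z in degrees. In form: [[fingers, tx, ty, tz, wx, wy, wz], ...]. A call has 1 to 5 rows; each row shifts and turns the commanded pose from where the row before left it, along the tool's axes as they then stand; what a row does not reach is not made up. A row lasts 1/10 s, in which the tool goes at most 50 mm and 8.59 degrees, less where a joint would pass 70% of its speed; a pose out of reach is approached as far as the arm can. A call is refused whole if a number of a shift passes 5 or a number of a turn 8.59, either way. A call with a gripper value outside its range is refused whole. The fingers move at their own pace and stop on an object; FORCE is the grip in N (left out, the last holds). Time passes only in rows, so rows that do not move let the fingers close. It gives the time, the measured TCP pose, the force and the opening at its end, in the units of the state.
- get_state(): the state, without advancing time (a new reading comes with each control period).
- read_camera(name): name is "scene" or "top" or "wrist"; returns a dict with "color" (480x640x3 uint8, red, green, blue), "vfov" (degrees; the focal length in pixels is half the picture's height over the tangent of half this angle, whatever the lens; pixels are square), "cx", "cy" (the principal point, pixels), "distortion" ([k1, k2, p1, p2, k3] as OpenCV has them; the pictures are not rectified), "cam_to_world" (4x4, takes a point from camera to world coordinates). Camera axes: x right, y up, looking along -z (the intrinsics and any distortion apply to the point x, -y, -z); pixel columns grow to the right and rows downward; lengths in m; the calibration is good to about 2 mm. A picture is of the moment at which its call begins. There is no depth.
- sign_off(): hands the job in, once; it reports no verdict.
Trained networks look in the newest picture that a camera, given by its name, has taken for a name from the list of things; names that differ only in an ending like _2 or _b are one class to them, and where a whole thing is asked for, a point or a joint stands for the part that bears it (a point fixed in the world has none). Each returns a list of dicts, best first, with "p" (0 to 1); they miss things now and then, are a little off and sometimes report something else, mostly with a low value. They report only what shows in the picture. A call takes as long as a camera call. They do not tell look-alikes from the thing itself.
- trace(thing, camera): "pixels" (480x640 bool, what is visible of it) and "location" ([column, row] in pixels, amid what is visible of it).
- place_of(thing, camera): "location" ([column, row] in pixels: a listed point, or the origin of a listed thing).
The state is a dict: "time": time; "qpos": joint angles; "dq": joint speeds; "joint_efforts": joint torques, N m; "eef_pos": TCP position; "tcp_rot": TCP orientation; "contact_force": force on the tool from outside, world axes, zero at the start; "wrist_torque": the same for the moment, N m; "opening": opening from 0.0 (shut) to 1.0 (fully open).
Only numpy, scipy, OpenCV 4.12 (cv2) and the standard library are available. Lean on these libraries where they do the work, as an engineer would, in place of code of your own. Each camera call takes 0.05 s, during which the arm holds its last target.

## Working session

There is one attempt and no reset: what is moved stays moved. The work goes in short steps, Python scripts to look and compute and a shell command to move; the robot and the scene stay as the last step left them, time stands still between calls to the robot, and variables do not carry over. Pictures are saved under pics/ and viewed, and the job is handed in when it is done.

```bash
ls; mkdir -p pics; python3 - <<'E'
from plant import *
import cv2
s=get_state(); print(s)
for n in ["scene","top","wrist"]:
    c=read_camera(n); cv2.imwrite(f"pics/{n}0.png",c["color"][:,:,::-1]); print(n,c["vfov"],c["cx"],c["cy"],c["distortion"],c["cam_to_world"])
E
```

```text
pics
{'time': 0.0, 'qpos': array([ 1.01597931e+00,  2.87168829e-01,  1.57816101e+00, -2.15274097e-05,
        1.27861846e+00, -1.49989072e-01]), 'dq': array([-5.73098100e-04,  1.17332295e-04, -5.59038543e-05, -3.02801355e-04,
       -4.16734178e-03,  2.79493179e-04]), 'joint_efforts': array([ 3.66130371e-04, -4.05980551e+01, -2.92624909e+01, -1.07728185e-04,
        5.75533471e-03,  7.86037731e-06]), 'eef_pos': array([0.26549834, 0.6199232 , 0.24695369]), 'tcp_rot': array([ 2.01031413e-01,  9.79584087e-01, -1.10899397e-03, -3.96858570e-04]), 'contact_force': array([-0.09351976,  0.0118543 ,  0.23718706]), 'wrist_torque': array([ 0.02559374,  0.0257873 , -0.02810687]), 'opening': 0.9974640560940765}
scene 51.86466245197042 321.880418144628 237.30378219731412 [0.04223159 0.         0.         0.         0.        ] [[ 0.67939981  0.41982658 -0.60179859 -0.14183583]
 [-0.73350092  0.36643947 -0.57244958 -0.62144069]
 [-0.01980679  0.83034195  0.55690209  0.66726219]
 [ 0.          0.          0.          1.        ]]
top 50.219267636147265 316.4531176521416 235.23166162476213 [-0.029112  0.        0.        0.        0.      ] [[-0.00153331  0.99315441 -0.11679881  0.38303821]
 [-0.9996505  -0.0046048  -0.026032   -0.01581378]
 [-0.02639164  0.11671807  0.99281437  1.25569234]
 [ 0.          0.          0.          1.        ]]
wrist 69.95537896294888 316.58083310906864 244.1899250047811 [-0.0601085  0.         0.         0.         0.       ] [[ 0.39304377 -0.879101   -0.26962571  0.19606372]
 [ 0.91951888  0.37536042  0.11657438  0.64850867]
 [-0.00127383 -0.29374477  0.95588304  0.37274177]
 [ 0.          0.          0.          1.        ]]
```

View pics/scene0.png

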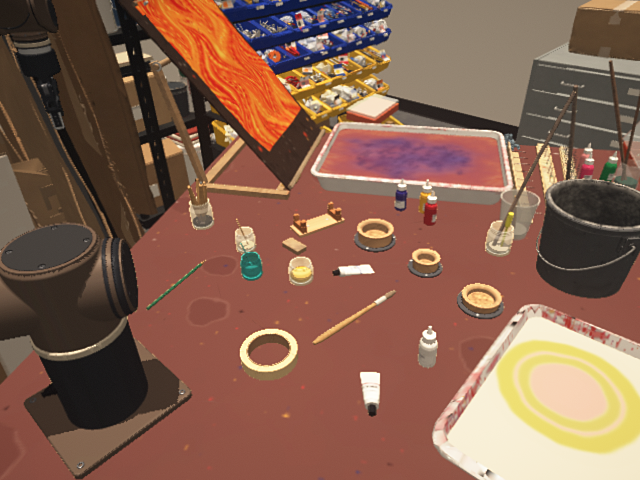

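View pics/top0.png

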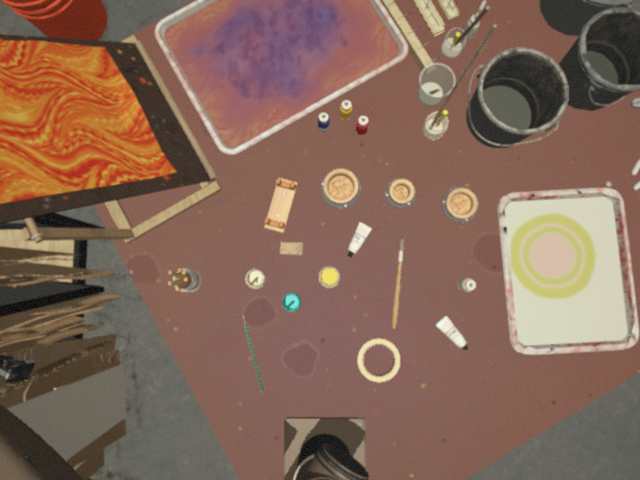

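```bash
cat > h.py <<'E'
from plant import *
import numpy as np, cv2
from scipy.spatial.transform import Rotation as R
def K(c):
    f=240/np.tan(np.radians(c["vfov"])/2); return np.array([[f,0,c["cx"]],[0,f,c["cy"]],[0,0,1.]])
def ray(c,uv):
    p=cv2.undistortPoints(np.array([[uv]],float),K(c),np.array(c["distortion"]))[0,0]
    M=np.array(c["cam_to_world"]); return M[:3,3],M[:3,:3]@np.array([p[0],-p[1],-1.])
def at_z(c,uv,z):
    o,d=ray(c,uv); return o+d*(z-o[2])/d[2]
def proj(c,P):
    M=np.array(c["cam_to_world"]); q=(np.atleast_2d(P)-M[:3,3])@M[:3,:3]; q=q*[1,-1,-1]
    return cv2.projectPoints(q,np.zeros(3),np.zeros(3),K(c),np.array(c["distortion"]))[0][:,0]
E
python3 - <<'E'
from h import *
Z=dict(dropper=0,small_jar=0,brush_jar=0,brush=0,stand_narrow_seat=.01,stand_medium_seat=.01,stand_wide_seat=.01,brush_rest_notches=.0265,yellow_jar=0,tube=0)
np.set_printoptions(precision=4,suppress=True)
for cam in ["top","scene"]:
    c=read_camera(cam)
    for n,z in Z.items():
        for r in place_of(n,cam)[:3]:
            print(cam,n,round(r["p"],2),np.round(r["location"],1),at_z(c,r["location"],z))
E
```

```text
top dropper 0.62 [464.3 282.7] [ 0.4129 -0.3423  0.    ]
top small_jar 0.89 [258.4 278.4] [0.4248 0.1598 0.    ]
top small_jar 0.58 [294.6 298.8] [0.375  0.0706 0.    ]
top brush_jar 0.83 [190.8 279.4] [0.4225 0.3272 0.    ]
top brush 0.89 [398.4 282.8] [ 0.4132 -0.1823  0.    ]
top stand_narrow_seat 0.95 [400.5 196.1] [ 0.6257 -0.1904  0.01  ]
top stand_medium_seat 0.61 [460.1 202.2] [ 0.6096 -0.3362  0.01  ]
top stand_wide_seat 0.74 [280.6 204.3] [0.607  0.1054 0.01  ]
top stand_wide_seat 0.6 [343.1 187.3] [ 0.6487 -0.0493  0.01  ]
top brush_rest_notches 0.55 [280.8 207. ] [0.5974 0.1033 0.0265]
top yellow_jar 0.55 [327.1 276.8] [ 0.4283 -0.0088  0.    ]
top yellow_jar 0.3 [460.3 203.1] [ 0.6092 -0.3392  0.    ]
top tube 0.55 [357.1 238.4] [ 0.5224 -0.083   0.    ]
scene dropper 0.59 [428.8 361.5] [ 0.4161 -0.3417  0.    ]
scene small_jar 0.88 [245.7 248.9] [0.4252 0.1664 0.    ]
scene small_jar 0.76 [251.1 275.4] [0.3678 0.0795 0.    ]
scene brush_jar 0.72 [203.6 222.5] [0.43   0.3387 0.    ]
scene brush 0.66 [357. 317.] [ 0.4195 -0.1768  0.    ]
scene stand_narrow_seat 0.71 [425.1 266.3] [ 0.6332 -0.1926  0.01  ]
scene stand_medium_seat 0.62 [478.8 298.2] [ 0.6143 -0.3296  0.01  ]
scene stand_medium_seat 0.5 [204.7 224.5] [0.4176 0.3144 0.01  ]
scene brush_rest_notches 0.84 [319.  215.9] [0.6161 0.1077 0.0265]
scene yellow_jar 0.89 [301.2 280. ] [ 0.4289 -0.0141  0.    ]
scene tube 0.89 [348.  272.1] [ 0.5164 -0.0718  0.    ]
```

```bash
python3 - <<'E'
from h import *
import plant; print([k for k in dir(plant) if not k.startswith('_')])
print({k:getattr(plant,k) for k in dir(plant) if isinstance(getattr(plant,k),(int,float,list,tuple))})
def ring(c,x,y,z,r):
    a=np.linspace(0,2*np.pi,120); return proj(c,np.c_[x+r*np.cos(a),y+r*np.sin(a),0*a+z])
O=[(.414,-.342,[(0,.015),(.087,.012)]),(.425,.162,[(0,.023),(.049,.023)]),(.425,.33,[(0,.0275),(.069,.024)]),(.6285,-.191,[(0,.0375),(.032,.0185)]),(.612,-.334,[(0,.045),(.024,.026)]),(.6487,-.049,[(0,.05),(.036,.031)]),(.428,-.012,[(0,.026),(.044,.026)])]
for cam,crops in [("top",[(380,160,520,310),(160,160,380,310)]),("scene",[(350,230,520,380),(170,190,340,300)])]:
    c=read_camera(cam)
    for i,(x0,y0,x1,y1) in enumerate(crops):
        s=min(800/(x1-x0),600/(y1-y0))
        im=cv2.resize(c["color"][y0:y1,x0:x1,::-1],None,fx=s,fy=s,interpolation=cv2.INTER_CUBIC)
        for x,y,rs in O:
            for k,(z,r) in enumerate(rs):
                p=((ring(c,x,y,z,r)-[x0,y0]+.5)*s).astype(int); cv2.polylines(im,[p],True,[(0,255,0),(255,255,0)][k],1)
        cv2.imwrite(f"pics/{cam}_c{i}.png",im)
E
```

```text
['Unreachable', 'get_state', 'place_of', 'read_camera', 'sign_off', 'tip_extent', 'trace']
{'tip_extent': 0.017}
```

View pics/top_c0.png

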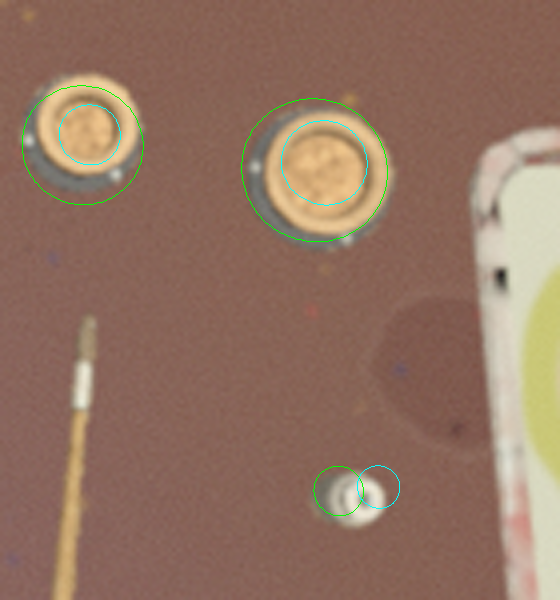

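View pics/top_c1.png

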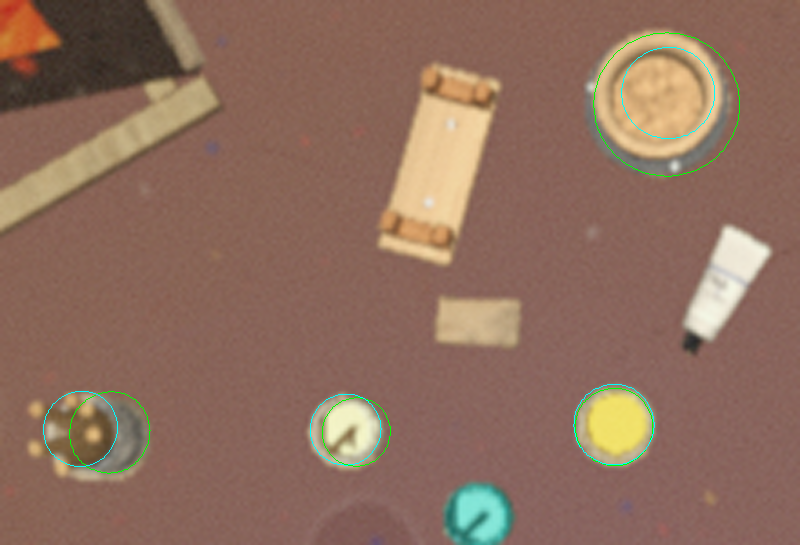

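View pics/scene_c0.png

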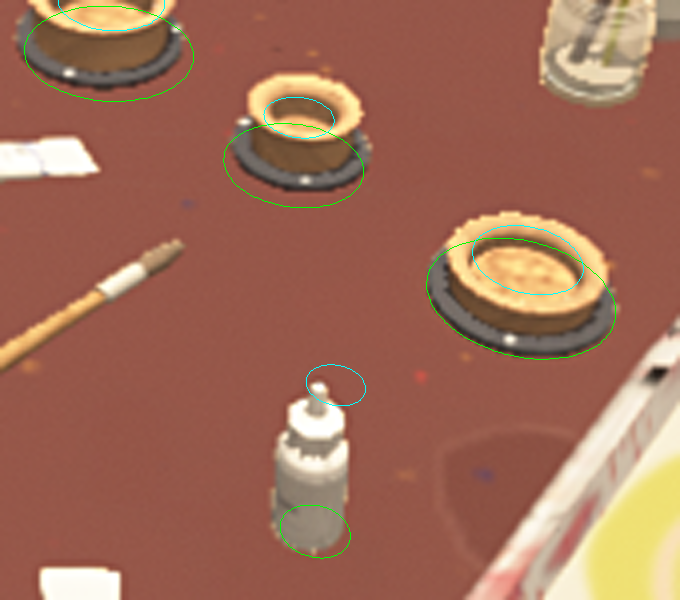

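View pics/scene_c1.png

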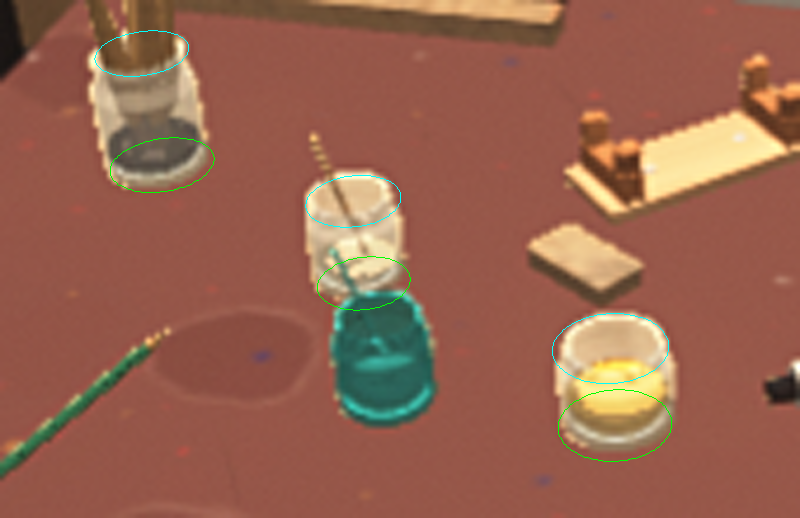

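```bash
python3 -m crank '[[-1,0,0,0,0,0,8.35],[-1,0,0,0,0,0,8.35],[-1,0,0,0,0,0,8.35],[-1,0,0,0,0,0,8.35],[-1,0,0,0,0,0,8.35]]' 30; python3 -m crank '[[-1,0,0,0,0,0,8.35],[-1,0,0,0,0,0,8.35],[-1,0,0,0,0,0,8.35],[-1,0,0,0,0,0,0]]'
```

```text
time: 1.85
eef_pos: [0.2658, 0.6204, 0.2483]
tcp_rot: [0.539, 0.842, -0.0, -0.0]
contact_force: [0.1, 0.6, -0.2]
opening: 1.002
time: 2.25
eef_pos: [0.2658, 0.6204, 0.2483]
tcp_rot: [0.707, 0.707, -0.0, 0.0]
contact_force: [0.6, -0.2, -0.8]
opening: 0.998
```

```bash
python3 -m crank '[[-1,-3.5,3.5,0,0,0,0],[-1,-3.5,3.5,0,0,0,0],[-1,-3.5,3.5,0,0,0,0],[-1,-3.5,3.5,0,0,0,0],[-1,-3.5,3.5,0,0,0,0]]'; python3 -m crank '[[-1,-4.9,0,0,0,0,0],[-1,-4.9,0,0,0,0,0],[-1,-4.9,0,0,0,0,0],[-1,-4.9,0,0,0,0,0],[-1,-4.9,0,0,0,0,0]]'; python3 -m crank '[[-1,-4.9,0,0,0,0,0],[-1,-4.9,0,0,0,0,0],[-1,-4.9,0,0,0,0,0],[-1,-4.9,0,0,0,0,0],[-1,-4.9,0,0,0,0,0]]'; python3 -m crank '[[-1,-4.9,0,0,0,0,0],[-1,-4.9,0,0,0,0,0],[-1,-4.9,0,0,0,0,0],[-1,-4.9,0,0,0,0,0],[-1,-4.9,0,0,0,0,0]]';python3 -m crank '[[-1,-4,0,0,0,0,0],[-1,0,0,0,0,0,0]]'
python3 - <<'E'
from h import *
c=read_camera("wrist"); cv2.imwrite("pics/w1.png",c["color"][:,:,::-1]); print(c["cam_to_world"],get_state()["eef_pos"],get_state()["qpos"])
for n in ["dropper"]:
    for r in place_of(n,"wrist"): print(r["p"],r["location"],at_z(c,r["location"],0))
E
```

```text
time: 2.75
eef_pos: [0.4419, 0.444, 0.2486]
tcp_rot: [0.706, 0.709, 0.0, 0.0]
contact_force: [-0.0, 0.1, -0.3]
opening: 0.999
time: 3.25
eef_pos: [0.4406, 0.1987, 0.2486]
tcp_rot: [0.706, 0.709, 0.0, 0.0]
contact_force: [1.0, -0.7, -0.5]
opening: 0.998
time: 3.75
eef_pos: [0.4405, -0.0464, 0.2489]
tcp_rot: [0.706, 0.708, 0.0, 0.001]
contact_force: [0.2, -0.7, -0.2]
opening: 0.996
time: 4.25
eef_pos: [0.4405, -0.2917, 0.2487]
tcp_rot: [0.706, 0.708, 0.0, 0.0]
contact_force: [1.0, 0.2, 0.3]
opening: 0.998
time: 4.45
eef_pos: [0.4403, -0.334, 0.2484]
tcp_rot: [0.708, 0.707, -0.001, 0.001]
contact_force: [-0.3, 0.2, -0.1]
opening: 1.0
[[ 9.99999322e-01  9.19796202e-04 -7.13628119e-04  4.39680487e-01]
 [-6.68667219e-04  9.55597412e-01  2.94674633e-01 -2.60053622e-01]
 [ 9.52981792e-04 -2.94673956e-01  9.55597379e-01  3.73965784e-01]
 [ 0.00000000e+00  0.00000000e+00  0.00000000e+00  1.00000000e+00]] [ 0.44045473 -0.33154597  0.24817472] [-8.29357959e-01  1.42061682e-02  1.88243873e+00  1.13900675e-04
  1.24537056e+00 -8.28815991e-01]
```

View pics/w1.png

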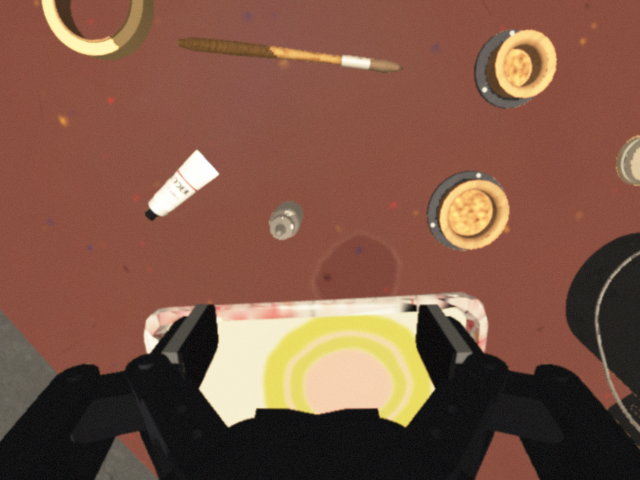

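```bash
cat >> h.py <<'E'
from scipy.optimize import minimize
def hullmask(c,rings,crop,S=4):
    x0,y0,x1,y1=crop; P=[]
    a=np.linspace(0,2*np.pi,60,endpoint=False)
    for x,y,z,r in rings: P.append(np.c_[x+r*np.cos(a),y+r*np.sin(a),0*a+z])
    p=proj(c,np.vstack(P)); p=(p-[x0,y0]+.5)*S-.5
    h=cv2.convexHull(p.astype(np.float32))
    m=np.zeros(((y1-y0)*S,(x1-x0)*S),np.uint8); cv2.fillConvexPoly(m,np.round(h*16).astype(np.int32),1,shift=4)
    return m
def fgmask(c,crop,thr=18,S=4,seed=None):
    x0,y0,x1,y1=crop
    im=cv2.resize(c["color"][y0:y1,x0:x1,::-1],None,fx=S,fy=S,interpolation=cv2.INTER_LINEAR)
    lab=cv2.cvtColor(im,cv2.COLOR_BGR2LAB).astype(float)
    bg=np.median(np.vstack([lab[:8].reshape(-1,3),lab[-8:].reshape(-1,3),lab[:,:8].reshape(-1,3),lab[:,-8:].reshape(-1,3)]),0)
    d=np.linalg.norm((lab-bg)*[.5,1,1],axis=2); m=(d>thr).astype(np.uint8)
    m=cv2.morphologyEx(m,cv2.MORPH_OPEN,np.ones((5,5)))
    n,l,st,_=cv2.connectedComponentsWithStats(m)
    k=1+np.argmax(st[1:,4]); m=(l==k).astype(np.uint8)
    cs,_=cv2.findContours(m,cv2.RETR_EXTERNAL,cv2.CHAIN_APPROX_NONE); cv2.drawContours(m,cs,-1,1,-1)
    return m,im
def fit(c,crop,parts,p0,thr=18,name=None,S=4):
    # parts(p)-> list of list of rings (union of hulls)
    m,im=fgmask(c,crop,thr,S)
    def mk(p):
        h=np.zeros_like(m)
        for rr in parts(p): h|=hullmask(c,rr,crop,S)
        return h
    def cost(p):
        h=mk(p); return 1-(h&m).sum()/max(1,(h|m).sum())
    best=None
    st=np.array([.006]*2+[.003]*(len(p0)-2))
    sx=np.vstack([p0]+[np.array(p0)+np.eye(len(p0))[i]*st for i in range(len(p0))])
    r=minimize(cost,p0,method="Nelder-Mead",options=dict(initial_simplex=sx,xatol=1e-4,fatol=1e-4,maxiter=400))
    sx=np.vstack([r.x]+[r.x-np.eye(len(p0))[i]*st/2 for i in range(len(p0))])
    r=minimize(cost,r.x,method="Nelder-Mead",options=dict(initial_simplex=sx,xatol=1e-4,fatol=1e-4,maxiter=400))
    if name:
        h=mk(r.x); o=im.copy()
        for mm,col in [(m,(0,0,255)),(h,(0,255,0))]:
            cs,_=cv2.findContours(mm,cv2.RETR_EXTERNAL,cv2.CHAIN_APPROX_NONE); cv2.drawContours(o,cs,-1,col,1)
        cv2.imwrite(name,o)
    return r.x,r.fun
def dropper(p,z0=0): 
    x,y=p[:2]; return [[(x,y,z0,.015),(x,y,z0+.055,.015)],[(x,y,z0+.058,.012),(x,y,z0+.07,.012)],[(x,y,z0+.07,.012),(x,y,z0+.087,.003)]]
def stand(rim,rd):
    def f(p):
        x,y,R,t=p; return [[(x,y,0,rd),(x,y,abs(t),rd)],[(x,y,0,R),(x,y,rim,R)]]
    return f
def cyl(r,h):
    return lambda p:[[(p[0],p[1],0,r),(p[0],p[1],h,r)]]
E
python3 - <<'E'
from h import *
np.set_printoptions(precision=4,suppress=True)
c=read_camera("wrist")
print("dropper w",fit(c,(255,185,325,255),dropper,[.414,-.342],name="pics/f_d_w.png"))
print("narrow w",fit(c,(465,20,570,120),stand(.032,.0375),[.634,-.19,.025,.006],name="pics/f_n_w.png"))
print("medium w",fit(c,(415,160,520,260),stand(.024,.045),[.61,-.336,.033,.006],name="pics/f_m_w.png"))
for cam,cr in [("top",[(450,270,490,300),(380,172,422,215),(435,178,487,228),(315,162,365,215)]),("scene",[(410,320,450,375),(400,240,450,282),(450,278,510,322),(345,215,405,256)])]:
    c=read_camera(cam)
    print("dropper",cam,fit(c,cr[0],dropper,[.414,-.342],name=f"pics/f_d_{cam}.png",S=6))
    print("narrow",cam,fit(c,cr[1],stand(.032,.0375),[.634,-.19,.025,.006],name=f"pics/f_n_{cam}.png",S=6))
    print("medium",cam,fit(c,cr[2],stand(.024,.045),[.61,-.336,.033,.006],name=f"pics/f_m_{cam}.png",S=6))
    print("wide",cam,fit(c,cr[3],stand(.036,.05),[.649,-.05,.039,.006],name=f"pics/f_wd_{cam}.png",S=6))
ims=[cv2.resize(cv2.imread(f"pics/f_{a}_{b}.png"),(260,190)) for b in ["w","top","scene"] for a in ["d","n","m"]]
cv2.imwrite("pics/mont.png",np.vstack([np.hstack(ims[i:i+3]) for i in (0,3,6)]))
E
```

```text
dropper w (array([ 0.4087, -0.3386]), np.float64(0.1140063272936439))
narrow w (array([ 0.6369, -0.1892,  0.0289,  0.0009]), np.float64(0.01761506020414405))
medium w (array([ 0.6078, -0.3366,  0.0365,  0.0003]), np.float64(0.016091759325356003))
dropper top (array([ 0.3942, -0.3439]), np.float64(0.6894953656024716))
narrow top (array([ 0.638 , -0.1953,  0.0274, -0.    ]), np.float64(0.24744568408690548))
medium top (array([ 0.6081, -0.3424,  0.0351, -0.0001]), np.float64(0.22703676806799533))
wide top (array([ 0.6579, -0.0422,  0.0385, -0.    ]), np.float64(0.18460370279384508))
dropper scene (array([ 0.4142, -0.337 ]), np.float64(0.13341561492216425))
narrow scene (array([ 0.6421, -0.1862,  0.0302,  0.0034]), np.float64(0.31619025970335857))
medium scene (array([ 0.6128, -0.3333,  0.0368,  0.0028]), np.float64(0.028492291399360492))
wide scene (array([ 0.698 , -0.0025,  0.    ,  0.    ]), np.float64(0.12793262482454382))
```

View pics/mont.png

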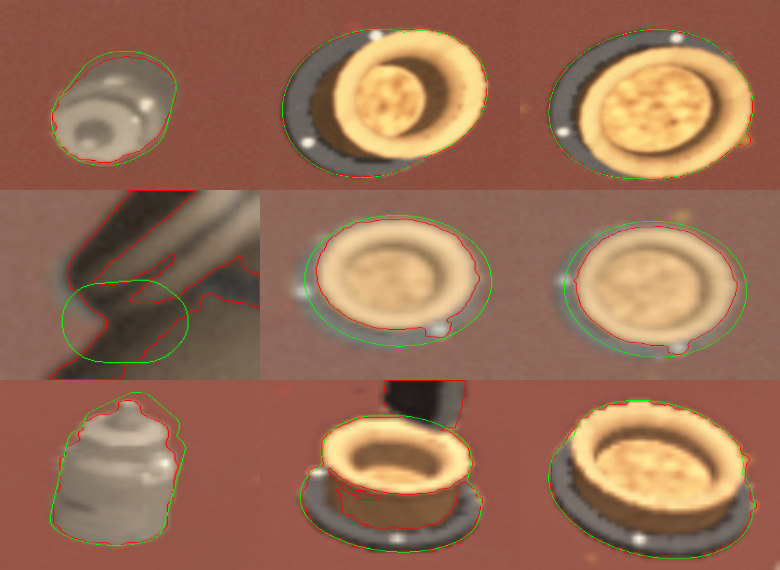

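```bash
python3 - <<'E'
from h import *
c=read_camera("wrist"); print(get_state()["eef_pos"])
for uv in [(150,215),(195,150),(218,175),(170,215)]: print(uv,at_z(c,uv,.01))
for uv in [(330,305),(330,320)]: print(uv,at_z(c,uv,.03))
E
```

```text
[ 0.44112032 -0.32815745  0.24840695]
(150, 215) [ 0.25786756 -0.33304399  0.01      ]
(195, 150) [ 0.31454592 -0.26438772  0.01      ]
(218, 175) [ 0.3367506  -0.29013969  0.01      ]
(170, 215) [ 0.28034046 -0.33308261  0.01      ]
(330, 305) [ 0.45586721 -0.43045044  0.03      ]
(330, 320) [ 0.45616264 -0.44924887  0.03      ]
```

```bash
python3 -m crank '[[-1,-1,-3.2,4,0,0,0],[-1,0,0,4,0,0,0],[-1,0,0,4,0,0,0],[-1,0,0,0,0,0,0],[-1,0,0,0,0,0,0]]'
python3 - <<'E'
from h import *
np.set_printoptions(precision=4,suppress=True)
c=read_camera("wrist"); cv2.imwrite("pics/w2.png",c["color"][:,:,::-1]); print(get_state()["eef_pos"])
read_camera("wrist");print(get_state()["eef_pos"])
print(np.array(c["cam_to_world"])[:3,3])
E
```

```text
time: 5.25
eef_pos: [0.4105, -0.3383, 0.1304]
tcp_rot: [0.706, 0.708, 0.0, -0.0]
contact_force: [0.1, 0.0, 0.7]
opening: 1.001
[ 0.4114 -0.3394  0.1321]
[ 0.4118 -0.34    0.1329]
[ 0.4097 -0.2647  0.2561]
```

View pics/w2.png

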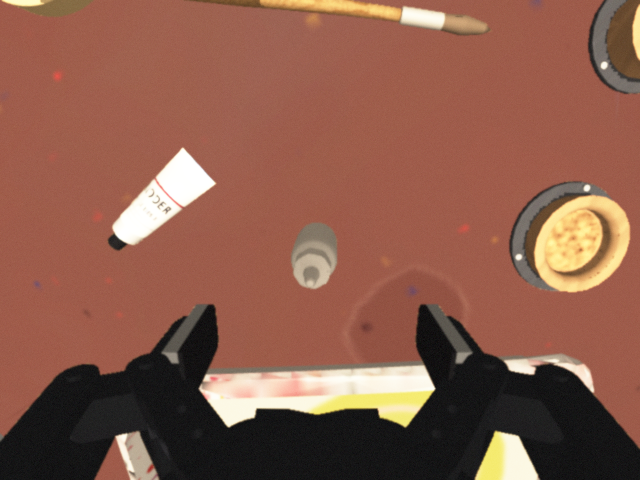

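```bash
python3 - <<'E'
from h import *
np.set_printoptions(precision=4,suppress=True)
c=read_camera("wrist")
print(get_state()["eef_pos"])
print("d",fit(c,(270,205,360,305),dropper,[.41,-.339],thr=12,name="pics/f_d_w2.png",S=6))
print("medium w",fit(c,(500,172,640,300),stand(.024,.045),[.61,-.336,.033,.006],name="pics/f_m_w2.png"))
E
```

```text
[ 0.4118 -0.3403  0.1331]
d (array([ 0.4085, -0.3379]), np.float64(0.09951591393558823))
medium w (array([ 0.6078, -0.3365,  0.0363,  0.0025]), np.float64(0.011314886639357646))
```

View pics/f_d_w2.png

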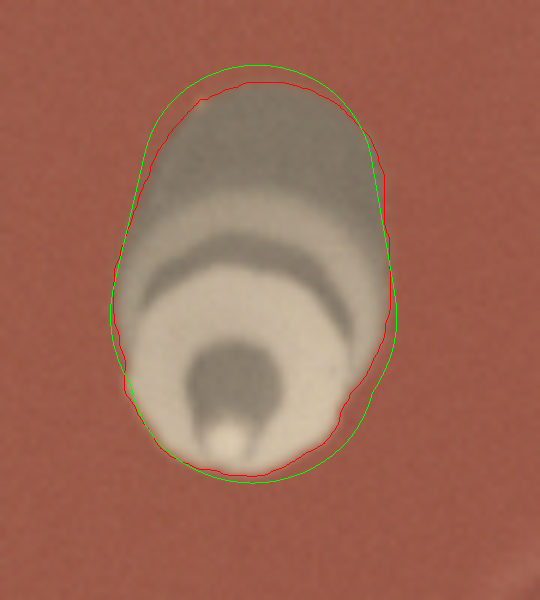

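```bash
python3 -m crank '[[-1,0,0,2.8,0,0,0],[-1,0,0,2.8,0,0,0],[-1,0,0,2.8,0,0,0],[-1,0,0,0,0,0,0],[-1,0,0,0,0,0,0]]' 30; python3 -m crank '[[0.3,0,0,0,0,0,0],[0.6,0,0,0,0,0,0],[1,0,0,0,0,0,0],[1,0,0,0,0,0,0],[1,0,0,0,0,0,0]]' 30
python3 - <<'E'
from h import *
np.set_printoptions(precision=4,suppress=True)
c=read_camera("wrist"); cv2.imwrite("pics/w3.png",c["color"][:,:,::-1]); s=get_state();print(s["eef_pos"],s["opening"],s["contact_force"])
E
```

```text
time: 5.9
eef_pos: [0.4111, -0.3399, 0.0476]
tcp_rot: [0.707, 0.707, -0.0, 0.001]
contact_force: [-0.4, 0.6, -0.3]
opening: 0.999
time: 6.4
eef_pos: [0.4106, -0.3397, 0.047]
tcp_rot: [0.707, 0.707, -0.0, 0.001]
contact_force: [-1.5, 1.2, 4.3]
opening: 0.34
[ 0.4106 -0.3397  0.047 ] 0.3370050788973556 [-0.8974  0.403   5.0111]
```

View pics/w3.png

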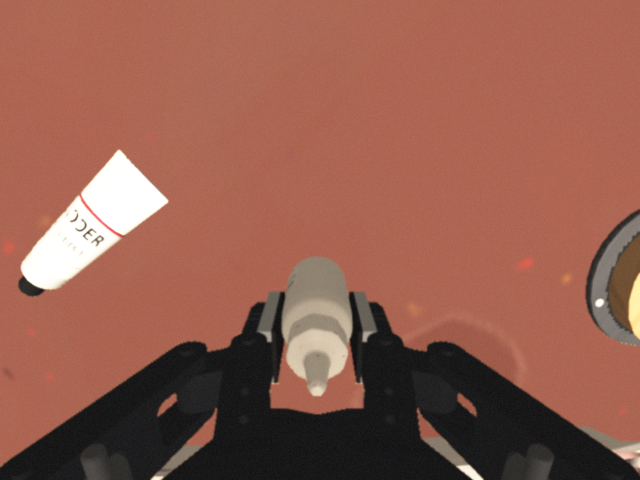

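```bash
python3 -m crank '[[1,0,0,-1,0,0,0],[1,0,0,-3,0,0,0],[1,0,0,-4,0,0,0],[1,0,0,-3,0,0,0],[1,0,0,0,0,0,0]]'; python3 -m crank '[[1,2.5,3.5,0,0,0,0],[1,2.5,3.5,0,0,0,0],[1,2.5,3.5,0,0,0,0],[1,2.5,3.5,0,0,0,0],[1,2.5,3.5,0,0,0,0]]'; python3 -m crank '[[1,2.5,2.5,0,0,0,0],[1,0,2.6,0,0,0,0],[1,0,0,0,0,0,0],[1,0,0,0,0,0,0]]'
python3 - <<'E'
from h import *
np.set_printoptions(precision=4,suppress=True)
c=read_camera("wrist"); cv2.imwrite("pics/w4.png",c["color"][:,:,::-1]); s=get_state();print(s["eef_pos"],s["opening"],s["contact_force"],s["qpos"])
E
```

```text
time: 6.95
eef_pos: [0.4124, -0.3414, 0.1617]
tcp_rot: [0.707, 0.707, -0.0, 0.005]
contact_force: [-0.5, 0.5, 0.2]
opening: 0.341
time: 7.45
eef_pos: [0.5857, -0.2124, 0.1545]
tcp_rot: [0.707, 0.707, -0.0, -0.001]
contact_force: [-0.5, -0.6, -0.6]
opening: 0.341
time: 7.85
eef_pos: [0.6355, -0.1885, 0.1544]
tcp_rot: [0.707, 0.707, -0.001, -0.001]
contact_force: [0.8, 0.2, -1.4]
opening: 0.341
[ 0.6351 -0.1889  0.1546] 0.33999226657976656 [-0.7087 -0.2526 -0.7728] [-0.4419  0.3463  1.6795 -0.0002  1.1186 -0.4418]
```

View pics/w4.png

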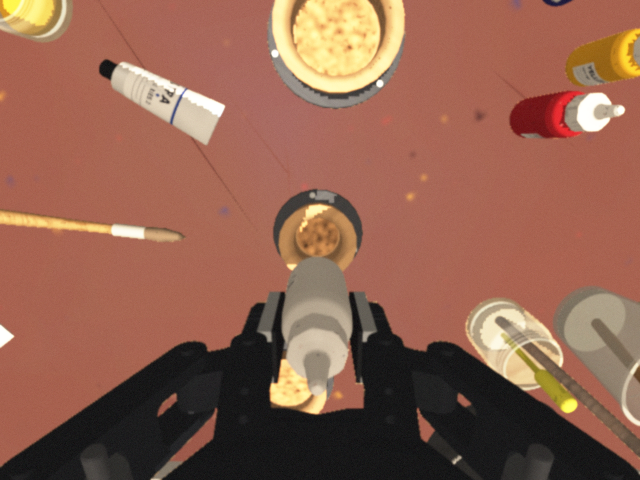

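```bash
cat >> h.py <<'E'
def ring(c,x,y,z,r):
    a=np.linspace(0,2*np.pi,120); return proj(c,np.c_[x+r*np.cos(a),y+r*np.sin(a),0*a+z])
def overlay(c,rings,crop,name):
    x0,y0,x1,y1=crop; s=min(800/(x1-x0),600/(y1-y0))
    im=cv2.resize(c["color"][y0:y1,x0:x1,::-1],None,fx=s,fy=s,interpolation=cv2.INTER_CUBIC)
    for i,(x,y,z,r) in enumerate(rings):
        p=((ring(c,x,y,z,r)-[x0,y0]+.5)*s).astype(int); cv2.polylines(im,[p],True,[(0,255,0),(255,255,0),(255,0,255),(0,0,255)][i%4],1)
    cv2.imwrite(name,im)
E
python3 - <<'E'
from h import *
np.set_printoptions(precision=4,suppress=True)
c=read_camera("wrist"); e=get_state()["eef_pos"];print(e)
overlay(c,[(.6369,-.1892,0,.0375),(.6369,-.1892,.032,.0289),(e[0],e[1],e[2]-.046+.058,.015),(e[0],e[1],e[2]-.046,.015)],(250,170,390,400),"pics/o4.png")
E
```

```text
[ 0.635  -0.1892  0.1549]
```

View pics/o4.png

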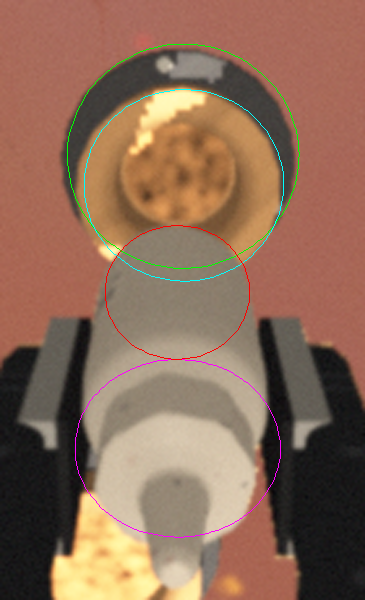

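```bash
python3 -m crank '[[1,-0.2,0.1,2,0,0,0],[1,0,0,2.5,0,0,0],[1,0,0,2,0,0,0],[1,0,0,0,0,0,0],[1,0,0,0,0,0,0]]'
python3 - <<'E'
from h import *
np.set_printoptions(precision=4,suppress=True)
c=read_camera("wrist"); s=get_state();e=s["eef_pos"];print(e,s["contact_force"])
overlay(c,[(.6369,-.1892,0,.0375),(.6369,-.1892,.032,.0289),(e[0],e[1],e[2]-.046+.055,.015),(e[0],e[1],e[2]-.046,.015)],(220,200,420,400),"pics/o5.png")
c=read_camera("scene");cv2.imwrite("pics/s5.png",cv2.resize(c["color"][200:320,350:510,::-1],None,fx=5,fy=5,interpolation=cv2.INTER_CUBIC))
E
```

```text
time: 8.45
eef_pos: [0.6364, -0.1915, 0.091]
tcp_rot: [0.707, 0.707, -0.0, -0.0]
contact_force: [-0.3, 0.5, 0.3]
opening: 0.334
[ 0.6373 -0.1917  0.0922] [ 1.1878 -0.0521 -0.4608]
```

View pics/o5.png

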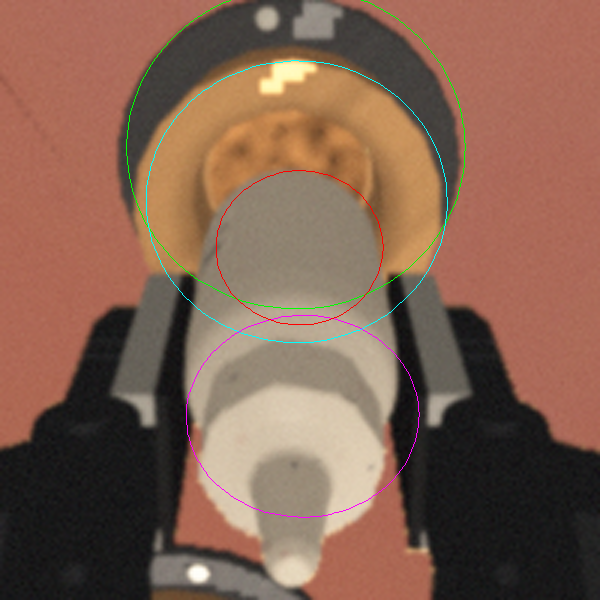

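View pics/s5.png

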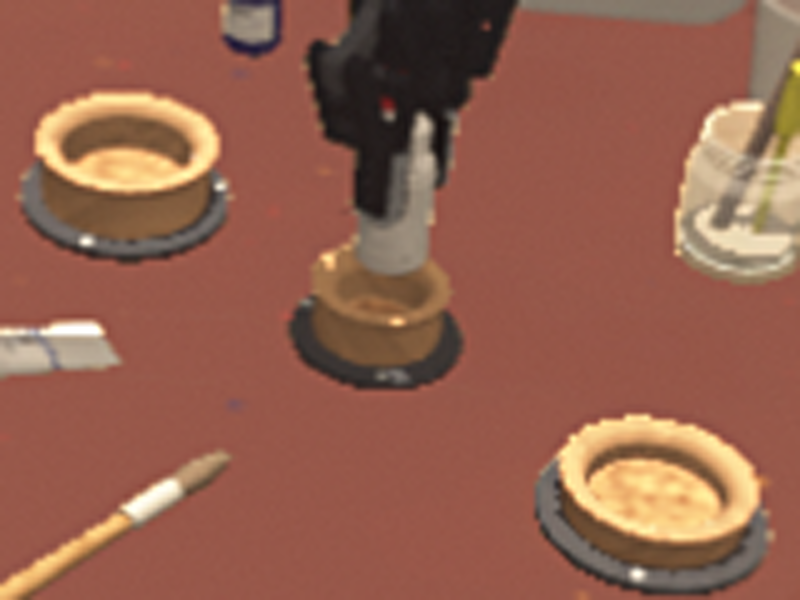

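```bash
python3 -m crank '[[1,0,-0.1,0.8,0,0,0],[1,0,0,0.8,0,0,0],[1,0,0,0.8,0,0,0],[1,0,0,0,0,0,0]]'; python3 -m crank '[[1,0,0,0.4,0,0,0],[1,0,0,0.4,0,0,0],[1,0,0,0,0,0,0],[1,0,0,0,0,0,0]]'
python3 - <<'E'
from h import *
np.set_printoptions(precision=4,suppress=True)
c=read_camera("wrist"); s=get_state();e=s["eef_pos"];print(e,s["contact_force"])
cv2.imwrite("pics/w6.png",c["color"][:,:,::-1])
E
```

```text
time: 8.95
eef_pos: [0.635, -0.1905, 0.0648]
tcp_rot: [0.707, 0.707, -0.001, -0.002]
contact_force: [-0.3, 0.4, -1.5]
opening: 0.338
time: 9.35
eef_pos: [0.6363, -0.1911, 0.0589]
tcp_rot: [0.707, 0.707, -0.0, -0.0]
contact_force: [0.6, -0.2, -0.2]
opening: 0.34
[ 0.6364 -0.1911  0.0592] [ 0.2035 -0.151  -0.2359]
```

No contact yet; base should be about 2 mm above the cork.

```bash
python3 -m crank '[[1,0,0,0.1,0,0,0],[1,0,0,0.1,0,0,0],[1,0,0,0,0,0,0]]'; python3 -m crank '[[1,0,0,0.1,0,0,0],[1,0,0,0,0,0,0]]';python3 -m crank '[[1,0,0,0.1,0,0,0],[1,0,0,0,0,0,0]]'
```

```text
time: 9.7
eef_pos: [0.6364, -0.1912, 0.0572]
tcp_rot: [0.707, 0.707, 0.0, 0.0]
contact_force: [0.4, 0.0, -1.4]
opening: 0.337
time: 9.9
eef_pos: [0.6365, -0.1913, 0.057]
tcp_rot: [0.707, 0.707, -0.0, 0.0]
contact_force: [-1.4, 0.3, 4.7]
opening: 0.341
time: 10.1
eef_pos: [0.6366, -0.1915, 0.057]
tcp_rot: [0.707, 0.707, -0.0, 0.0]
contact_force: [-3.9, 0.6, 7.8]
opening: 0.336
```

```bash
python3 -m crank '[[1,0,0,-0.2,0,0,0],[0.2,0,0,0,0,0,0],[0,0,0,0,0,0,0],[-0.2,0,0,0,0,0,0],[-0.2,0,0,0,0,0,0]]'; python3 -m crank '[[-0.2,0,0,-2,0,0,0],[-0.2,0,0,-4,0,0,0],[-0.5,0,0,-4,0,0,0],[-1,0,0,-4,0,0,0],[-1,0,0,0,0,0,0]]'
python3 - <<'E'
from h import *
c=read_camera("wrist"); s=get_state();e=s["eef_pos"];print(e,s["contact_force"])
cv2.imwrite("pics/w7.png",c["color"][:,:,::-1])
c=read_camera("scene");cv2.imwrite("pics/s7.png",cv2.resize(c["color"][200:320,350:510,::-1],None,fx=5,fy=5,interpolation=cv2.INTER_CUBIC))
E
```

```text
time: 10.6
eef_pos: [0.6361, -0.191, 0.0566]
tcp_rot: [0.707, 0.707, -0.0, -0.0]
contact_force: [-0.1, -0.2, -0.4]
opening: 0.599
time: 11.1
eef_pos: [0.6399, -0.1927, 0.2056]
tcp_rot: [0.707, 0.707, 0.002, 0.007]
contact_force: [-0.1, -0.5, 1.6]
opening: 0.998
[ 0.63836235 -0.192042    0.20192983] [ 0.29779897 -0.57573466 -0.72121074]
```

View pics/w7.png

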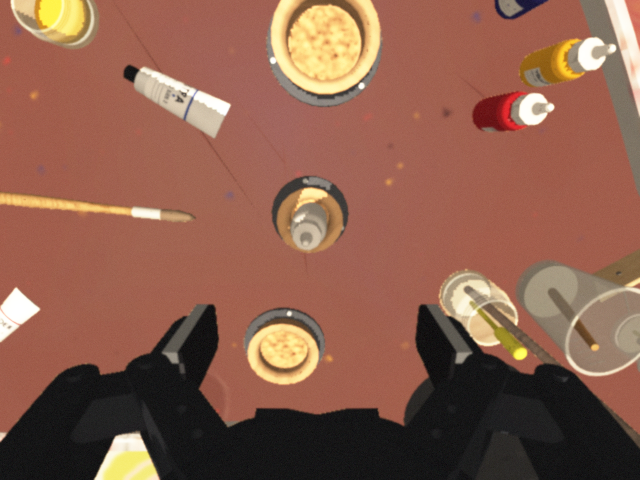

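View pics/s7.png

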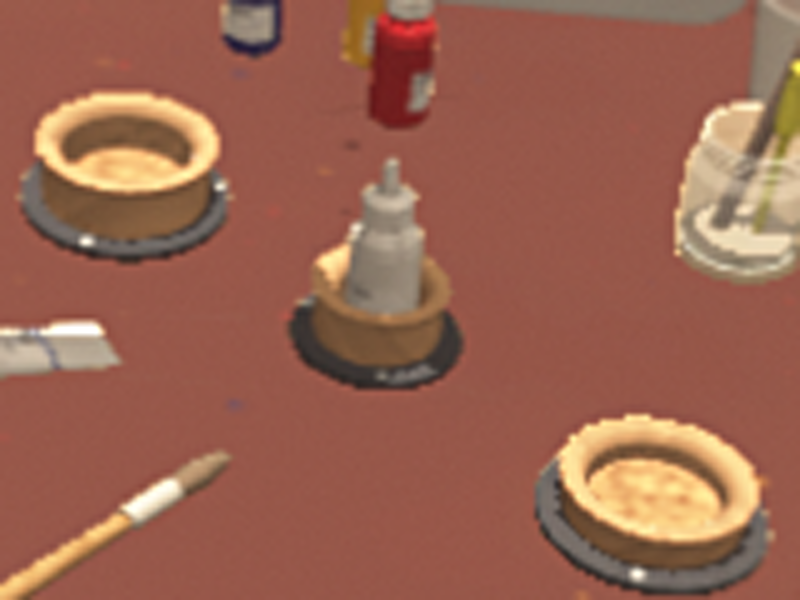

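```bash
python3 -m crank '[[-1,3.5,-2.1,0,0,0,0],[-1,3.5,-2.1,0,0,0,0],[-1,3.5,-2.1,0,0,0,0],[-1,3.5,-2.1,0,0,0,0],[-1,3.5,-2.1,0,0,0,0]]' ; python3 -m crank '[[-1,3.5,-2.1,0,0,0,0],[-1,3.5,-2.1,0,0,0,0],[-1,3.5,-2.1,0,0,0,0],[-1,3.5,-2.1,0,0,0,0],[-1,3.5,-2.1,0,0,0,0]]';  python3 -m crank '[[-1,0,0,0,0,0,0],[-1,0,0,0,0,0,0]]'
python3 - <<'E'
from h import *
c=read_camera("wrist"); s=get_state();e=s["eef_pos"];print(e,s["contact_force"],s["qpos"])
cv2.imwrite("pics/w8.png",c["color"][:,:,::-1])
for n in ["small_jar","brush_jar"]:
  for r in place_of(n,"wrist"): print(n,r["p"],r["location"],at_z(c,r["location"],0))
E
```

```text
time: 11.7
eef_pos: [0.5289, -0.0146, 0.1943]
tcp_rot: [0.707, 0.707, -0.001, -0.002]
contact_force: [0.6, 0.6, 0.6]
opening: 0.998
time: 12.2
eef_pos: [0.4238, 0.1599, 0.1947]
tcp_rot: [0.707, 0.707, -0.002, -0.001]
contact_force: [0.4, -0.1, 0.4]
opening: 1.001
time: 12.4
eef_pos: [0.4248, 0.1594, 0.1952]
tcp_rot: [0.706, 0.708, -0.001, -0.001]
contact_force: [-0.5, 0.4, 0.5]
opening: 0.998
[0.42553887 0.1587397  0.19560466] [-0.39797561 -0.38037703 -0.53010393] [ 1.33220606e-01 -1.63891806e-01  2.14926560e+00 -4.22179671e-04
  1.15867768e+00  1.32548875e-01]
small_jar 0.91 [319.5, 213.8] [0.42657499 0.16485918 0.        ]
small_jar 0.7 [261.6, 297.6] [0.36738136 0.07670975 0.        ]
brush_jar 0.71 [313.7, 25.3] [0.42086162 0.32598398 0.        ]
```

View pics/w8.png

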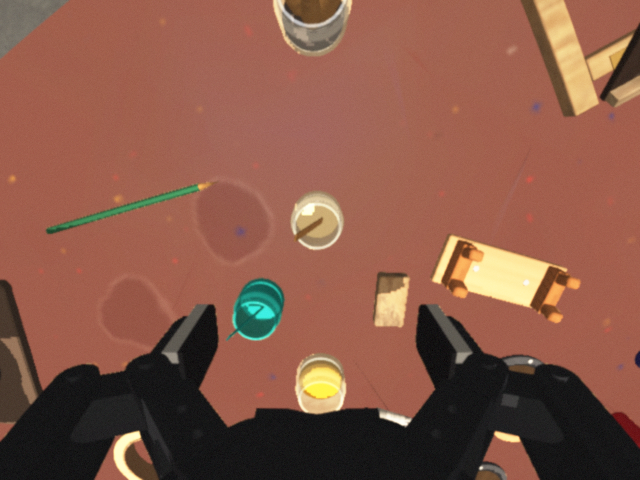

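```bash
python3 - <<'E'
from h import *
np.set_printoptions(precision=4,suppress=True)
c=read_camera("wrist"); e=get_state()["eef_pos"]
x,f=fit(c,(275,178,360,262),cyl(.023,.049),[.4266,.165],thr=9,name="pics/f_s.png",S=6);print(x,f,e)
overlay(c,[(x[0],x[1],0,.023),(x[0],x[1],.049,.023)],(275,178,360,262),"pics/o8.png")
a=cv2.imread("pics/f_s.png");b=cv2.resize(cv2.imread("pics/o8.png"),a.shape[1::-1]);cv2.imwrite("pics/o8b.png",cv2.resize(np.hstack([a,b]),None,fx=.78,fy=.78))
E
```

```text
[0.4239 0.166 ] 0.08721837608547756 [0.4266 0.158  0.1964]
```

View pics/o8b.png

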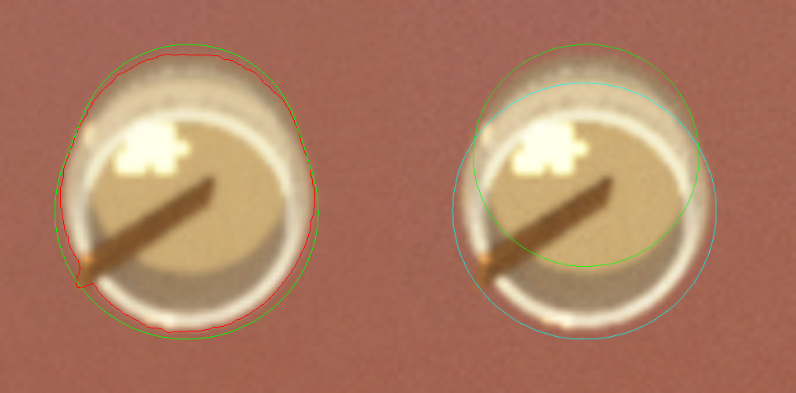

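```bash
python3 - <<'E'
from h import *
c=read_camera("wrist")
for uv in [(292,238),(319.5,216.5)]: print(at_z(c,uv,.088),at_z(c,uv,.07),at_z(c,uv,.02),at_z(c,uv,.03))
E
```

```text
[0.40851394 0.16452888 0.088     ] [0.40716354 0.15936029 0.07      ] [0.40341242 0.14500309 0.02      ] [0.40416264 0.14787453 0.03      ]
[0.42801452 0.18010127 0.088     ] [0.42816358 0.17613009 0.07      ] [0.42857762 0.16509903 0.02      ] [0.42849481 0.16730525 0.03      ]
```

```bash
python3 -m crank '[[-1,0.75,-0.2,4,0,0,0],[-1,0,0,4,0,0,0],[-1,0,0,4,0,0,0],[-1,0,0,3.4,0,0,0],[-1,0,0,0,0,0,0]]' 30; python3 -m crank '[[-1,0,0,0,0,0,0],[0.2,0,0,0,0,0,0],[0.6,0,0,0,0,0,0],[1,0,0,0,0,0,0],[1,0,0,0,0,0,0]]' 35;python3 -m crank '[[1,0,0,0,0,0,0]]' 
python3 - <<'E'
from h import *
c=read_camera("wrist"); cv2.imwrite("pics/w9.png",c["color"][:,:,::-1])
E
```

```text
time: 13.15
eef_pos: [0.4203, 0.165, 0.0383]
tcp_rot: [0.708, 0.707, -0.005, -0.003]
contact_force: [-0.9, -0.2, 0.8]
opening: 0.999
time: 13.65
eef_pos: [0.4255, 0.1666, 0.0452]
tcp_rot: [0.707, 0.707, 0.001, 0.001]
contact_force: [-2.2, -0.6, 7.5]
opening: 0.505
time: 13.75
eef_pos: [0.4255, 0.1666, 0.0452]
tcp_rot: [0.707, 0.707, 0.001, 0.001]
contact_force: [-2.9, -1.7, 7.3]
opening: 0.507
```

View pics/w9.png

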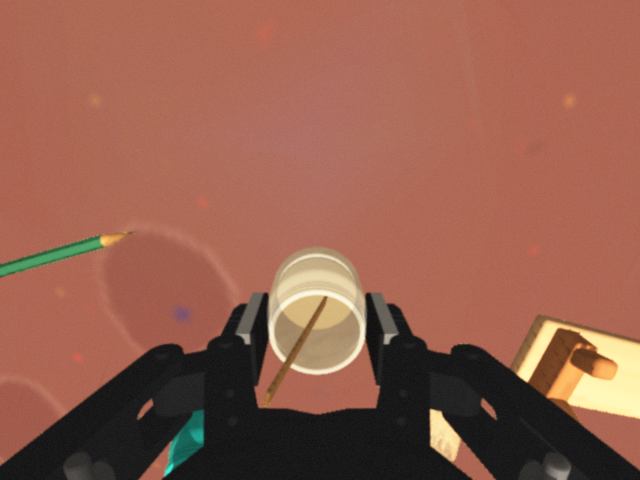

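```bash
python3 -m crank '[[1,0,0,-1.5,0,0,0],[1,0,0,-3,0,0,0],[1,0,0,-4,0,0,0],[1,0,0,-4,0,0,0],[1,0,0,-1,0,0,0]]' ; python3 -m crank '[[1,-4.2,1,0,0,0,0],[1,-4.2,1.5,0,0,0,0],[1,-4.2,1.5,0,0,0,0],[1,-4.2,1.5,0,0,0,0],[1,-4.2,1.5,0,0,0,0]]'; python3 -m crank '[[1,-4.2,1.5,0,0,0,0],[1,-4.2,1.5,0,0,0,0],[1,-4.2,1.5,0,0,0,0],[1,-4.2,1.5,0,0,0,0],[1,-4.2,1.5,0,0,0,0]]';python3 -m crank '[[1,-4.2,1.5,0,0,0,0],[1,-2,1.25,0,0,0,0],[1,-2.1,1,0,0,0,0],[1,0,0,0,0,0,0],[1,0,0,0,0,0,0]]'
python3 - <<'E'
from h import *
c=read_camera("wrist"); cv2.imwrite("pics/w10.png",c["color"][:,:,::-1]);s=get_state();e=s["eef_pos"];print(e,s["contact_force"],s["opening"])
overlay(c,[(.6078,-.3366,0,.045),(.6078,-.3366,.024,.0365),(e[0],e[1],e[2]-.045+.049,.023),(e[0],e[1],e[2]-.045,.023)],(220,160,420,400),"pics/o10.png")
E
```

```text
time: 14.3
eef_pos: [0.427, 0.167, 0.1839]
tcp_rot: [0.707, 0.707, 0.004, 0.003]
contact_force: [0.2, -0.2, -0.1]
opening: 0.509
time: 14.8
eef_pos: [0.494, -0.0451, 0.1774]
tcp_rot: [0.707, 0.707, -0.0, -0.0]
contact_force: [1.0, 1.2, -0.7]
opening: 0.505
time: 15.3
eef_pos: [0.5691, -0.2551, 0.1769]
tcp_rot: [0.707, 0.707, -0.0, -0.001]
contact_force: [0.5, -0.0, -0.6]
opening: 0.507
time: 15.8
eef_pos: [0.6061, -0.3363, 0.1766]
tcp_rot: [0.707, 0.707, -0.0, -0.001]
contact_force: [-1.0, -0.1, -2.3]
opening: 0.51
[ 0.60613899 -0.33571582  0.17688766] [-0.4485207   0.34834472 -1.03421772] 0.5013723816282483
```

View pics/o10.png

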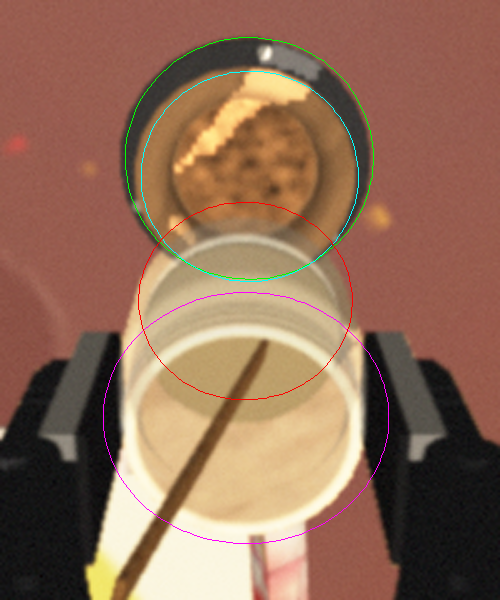

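```bash
python3 -m crank '[[1,0.15,0.1,3,0,0,0],[1,0,0,3,0,0,0],[1,0,0,3,0,0,0],[1,0,0,0,0,0,0],[1,0,0,0,0,0,0]]'
python3 - <<'E'
from h import *
c=read_camera("wrist"); s=get_state();e=s["eef_pos"];print(e,s["contact_force"],s["opening"])
overlay(c,[(.6078,-.3366,0,.045),(.6078,-.3366,.024,.0365),(e[0],e[1]-.002,e[2]-.045+.049,.02),(e[0],e[1]-.002,e[2]-.045,.022)],(200,180,440,400),"pics/o11.png")
c=read_camera("scene");cv2.imwrite("pics/s11.png",cv2.resize(c["color"][230:330,400:550,::-1],None,fx=5,fy=5,interpolation=cv2.INTER_CUBIC))
E
```

```text
time: 16.35
eef_pos: [0.6074, -0.3339, 0.0878]
tcp_rot: [0.707, 0.707, -0.0, -0.001]
contact_force: [-0.1, 0.2, -0.7]
opening: 0.502
[ 0.60840997 -0.33484029  0.08960846] [ 0.83908554 -0.41235977 -0.57883717] 0.509334082914443
```

View pics/o11.png

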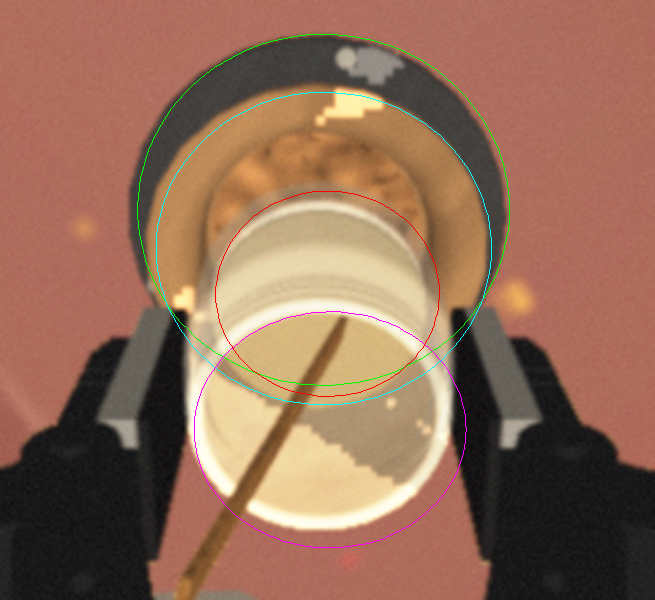

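View pics/s11.png

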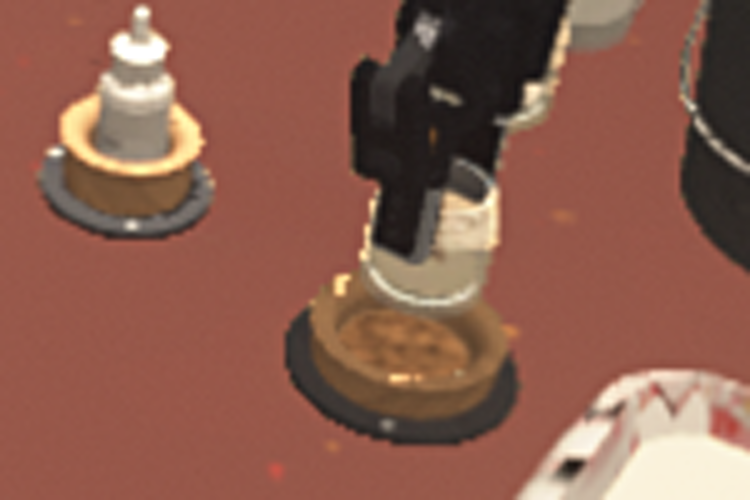

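```bash
python3 -m crank '[[1,-0.05,-0.05,1,0,0,0],[1,0,0,0.8,0,0,0],[1,0,0,0.6,0,0,0],[1,0,0,0.4,0,0,0],[1,0,0,0,0,0,0]]'; python3 -m crank '[[1,0,0,0,0,0,0]]'; python3 -m crank '[[1,0,0,0.15,0,0,0],[1,0,0,0,0,0,0]]'
```

```text
time: 16.95
eef_pos: [0.6067, -0.3352, 0.0587]
tcp_rot: [0.707, 0.707, -0.0, -0.001]
contact_force: [-0.2, -0.0, -1.0]
opening: 0.506
time: 17.05
eef_pos: [0.6073, -0.3356, 0.0598]
tcp_rot: [0.707, 0.707, -0.0, -0.0]
contact_force: [-0.0, 0.4, -1.4]
opening: 0.506
time: 17.25
eef_pos: [0.6074, -0.3357, 0.0587]
tcp_rot: [0.707, 0.707, 0.0, 0.0]
contact_force: [0.1, 0.2, -0.6]
opening: 0.507
```

```bash
python3 -m crank '[[1,0,0,0.15,0,0,0],[1,0,0,0,0,0,0]]'; python3 -m crank '[[1,0,0,0.1,0,0,0],[1,0,0,0,0,0,0]]'; python3 -m crank '[[1,0,0,0.1,0,0,0],[1,0,0,0,0,0,0]]'
```

```text
time: 17.45
eef_pos: [0.6072, -0.3355, 0.0569]
tcp_rot: [0.707, 0.707, -0.0, -0.0]
contact_force: [0.1, 0.1, -0.9]
opening: 0.506
time: 17.65
eef_pos: [0.6072, -0.3355, 0.0558]
tcp_rot: [0.707, 0.707, -0.0, -0.0]
contact_force: [0.5, 0.1, -1.0]
opening: 0.508
time: 17.85
eef_pos: [0.6074, -0.3357, 0.0554]
tcp_rot: [0.707, 0.707, -0.0, 0.0]
contact_force: [-1.0, 0.0, 0.1]
opening: 0.505
```

```bash
python3 -m crank '[[1,0,0,0.1,0,0,0],[1,0,0,0,0,0,0]]'; python3 -m crank '[[1,0,0,-0.1,0,0,0],[-0.1,0,0,0,0,0,0],[-0.3,0,0,0,0,0,0],[-0.5,0,0,0,0,0,0],[-0.5,0,0,0,0,0,0]]'; python3 -m crank '[[-0.5,0,0,-2,0,0,0],[-0.5,0,0,-4,0,0,0],[-0.5,0,0,-4,0,0,0],[-1,0,0,-4,0,0,0],[-1,0,0,0,0,0,0]]'
python3 - <<'E'
from h import *
c=read_camera("wrist"); s=get_state();e=s["eef_pos"];print(e,s["contact_force"],s["opening"])
cv2.imwrite("pics/w12.png",c["color"][:,:,::-1])
c=read_camera("scene");cv2.imwrite("pics/s12.png",cv2.resize(c["color"][200:320,350:510,::-1],None,fx=5,fy=5,interpolation=cv2.INTER_CUBIC))
E
```

```text
time: 18.05
eef_pos: [0.6074, -0.3358, 0.0553]
tcp_rot: [0.707, 0.707, -0.0, -0.0]
contact_force: [-2.3, 1.1, 4.7]
opening: 0.503
time: 18.55
eef_pos: [0.6072, -0.3356, 0.0548]
tcp_rot: [0.707, 0.707, 0.0, -0.0]
contact_force: [0.9, 0.0, 0.2]
opening: 0.748
time: 19.05
eef_pos: [0.6105, -0.3379, 0.2041]
tcp_rot: [0.707, 0.707, 0.001, 0.007]
contact_force: [0.5, -0.1, 1.7]
opening: 1.0
[ 0.60921553 -0.33697276  0.20031144] [-0.93154669  0.3064453  -0.42207471] 0.9973396691410236
```

View pics/s12.png

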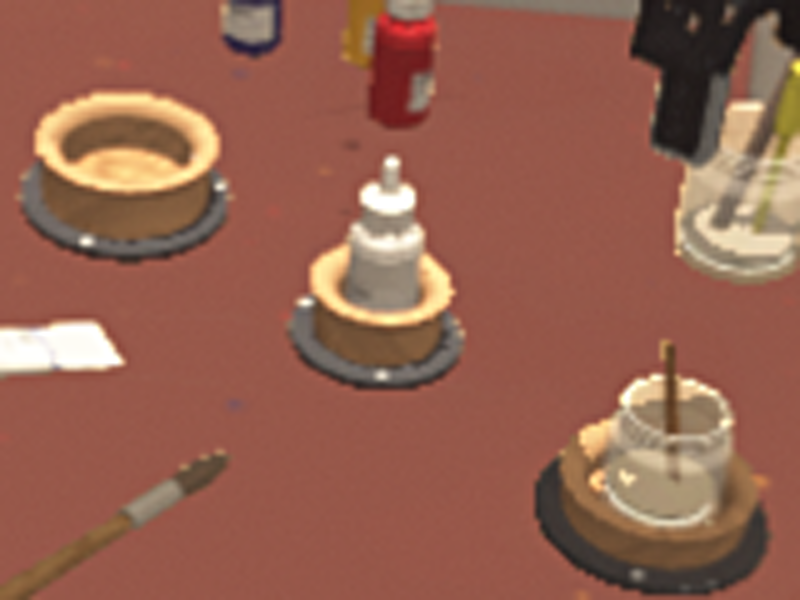

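View pics/w12.png

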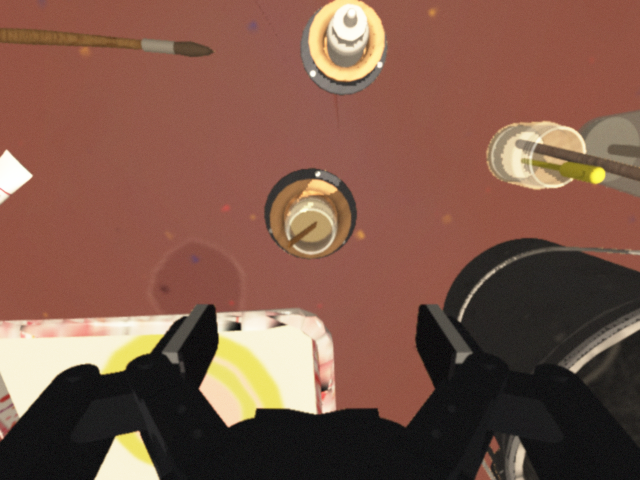

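```bash
cat > log.py <<'E'
from h import *
s=get_state(); print(list(np.round(np.r_[s["qpos"],s["eef_pos"],s["tcp_rot"]],4)))
open("log.txt","a").write(" ".join(map(str,np.r_[s["qpos"],s["eef_pos"],s["tcp_rot"]]))+"\n")
E
python3 log.py
python3 -m crank '[[-1,4.3,-0.9,-1.3,0,0,0],[-1,4.3,-0.9,-1.3,0,0,0],[-1,4.3,-0.9,-1.3,0,0,0],[-1,4.3,-0.9,-1.3,0,0,0],[-1,4.3,-0.9,-1.3,0,0,0]]' >/dev/null;python3 log.py; python3 -m crank '[[-1,4.3,-0.9,-1.3,0,0,0],[-1,4.3,-0.9,-1.3,0,0,0],[-1,4.3,-0.9,-1.3,0,0,0],[-1,4.3,-0.9,-1.3,0,0,0],[-1,4.3,-0.9,-1.3,0,0,0]]'>/dev/null;python3 log.py; python3 -m crank '[[-1,4.3,-0.9,-1.3,0,0,0],[-1,4.3,-0.9,-1.3,0,0,0],[-1,0,0,0,0,8.5,0],[-1,0,0,0,0,8.5,0],[-1,0,0,0,0,0,0]]';python3 log.py; python3 -m crank '[[-1,0,0,0,8.5,0,0],[-1,0,0,0,8.5,0,0],[-1,0,0,0,0,0,0]]';python3 log.py
```

```text
[np.float64(-0.6508), np.float64(0.3679), np.float64(1.5695), np.float64(0.0), np.float64(1.2007), np.float64(-0.6509), np.float64(0.6079), np.float64(-0.336), np.float64(0.1969), np.float64(0.707), np.float64(0.7072), np.float64(0.0002), np.float64(0.0018)]
[np.float64(-0.3856), np.float64(0.0579), np.float64(1.8198), np.float64(0.0001), np.float64(1.2685), np.float64(-0.3853), np.float64(0.5606), np.float64(-0.1186), np.float64(0.2577), np.float64(0.7072), np.float64(0.707), np.float64(-0.0008), np.float64(-0.0022)]
[np.float64(-0.0095), np.float64(-0.0973), np.float64(1.8539), np.float64(0.0001), np.float64(1.3892), np.float64(-0.0094), np.float64(0.5158), np.float64(0.096), np.float64(0.3229), np.float64(0.7072), np.float64(0.7071), np.float64(-0.0014), np.float64(-0.0015)]
time: 20.65
eef_pos: [0.4983, 0.1796, 0.3477]
tcp_rot: [0.7, 0.699, 0.103, -0.106]
contact_force: [0.7, 0.6, -0.6]
opening: 1.001
[np.float64(0.0214), np.float64(-0.1374), np.float64(1.8642), np.float64(0.3005), np.float64(1.4204), np.float64(-0.0226), np.float64(0.4983), np.float64(0.1796), np.float64(0.3477), np.float64(0.7001), np.float64(0.6985), np.float64(0.1027), np.float64(-0.1065)]
time: 20.95
eef_pos: [0.5004, 0.1798, 0.3471]
tcp_rot: [0.677, 0.706, -0.003, -0.208]
contact_force: [-0.9, 0.3, 0.1]
opening: 1.001
[np.float64(0.0253), np.float64(0.0298), np.float64(1.723), np.float64(0.2911), np.float64(1.6928), np.float64(-0.0257), np.float64(0.5004), np.float64(0.1798), np.float64(0.3471), np.float64(0.6769), np.float64(0.706), np.float64(-0.0033), np.float64(-0.2084)]
```

Fit the kinematics from these samples.

```bash
cat > kin.py <<'E'
from h import *
from scipy.optimize import least_squares
L=np.loadtxt("log.txt")
ex=np.array([[1.01598,.28717,1.57816,0,1.27862,-.14999,.2655,.61992,.24695,.201031,.979584,-.0011,-.0004],
[-.44190,.3463,1.6795,-.0002,1.1186,-.4418,.6351,-.1889,.1546,.7071,.7071,0,0],
[.13322,-.16389,2.14927,-.0004,1.15868,.13255,.42554,.15874,.1956,.7071,.7071,0,0],
[-.82936,.01421,1.88244,.0001,1.24537,-.82882,.44045,-.33155,.24817,.7071,.7071,0,0]])
L=np.vstack([L,ex])
def E(s,a): return R.from_euler(s,a)
def fk(q,p,full=False):
    d1,a1,a2,e,d4,off,w,T=p   # w: lateral offset at wrist (after j4)
    R1=E('z',q[0]);R2=R1*E('y',q[1]);R3=R2*E('y',q[2]);R4=R3*E('z',q[3]);R5=R4*E('y',q[4]);R6=R5*E('z',q[5]+np.pi/2)
    P=np.array([0,0,d1])+R1.apply([a1,off,0])+R2.apply([0,0,a2])+R3.apply([e,0,d4])+R4.apply([0,w,0])+R6.apply([0,0,T])
    return P,R6
def res(p):
    o=[]
    for l in L: o+=list(fk(l[:6],p)[0]-l[6:9])
    return np.array(o)
best=None
for seed in range(20):
    rng=np.random.default_rng(seed)
    r=least_squares(res,np.array([.3,0,.4,0,.4,.05,.05,.2])+rng.normal(0,.05,8))
    if best is None or r.cost<best.cost: best=r
P=best.x
def ik(pos,rot,q0,n=20):
    lo=[-2.77,-.9,.21,-1.53,.24,-2.84];hi=[2.77,2.22,2.48,4.67,2.81,2.84]
    f=lambda q:(lambda a:np.r_[(a[0]-pos)*5,(a[1]*rot.inv()).as_rotvec()])(fk(q,P))
    bb=None
    for k in range(n):
        s=np.array(q0) if k==0 else np.array(q0)+np.random.default_rng(k).normal(0,.5,6)
        s=np.clip(s,np.array(lo)+1e-3,np.array(hi)-1e-3)
        r=least_squares(f,s,bounds=(lo,hi))
        if bb is None or r.cost<bb.cost-1e-8: bb=r
        if bb.cost<1e-9: break
    return bb.x,np.sqrt(2*bb.cost)
def tool(az,th):
    # x along outward/up, z outward-down; az heading of z, th tilt from vertical
    z=np.array([np.sin(th)*np.cos(az),np.sin(th)*np.sin(az),-np.cos(th)])
    x=np.array([np.cos(th)*np.cos(az),np.cos(th)*np.sin(az),np.sin(th)])
    return R.from_matrix(np.c_[x,np.cross(z,x),z])
if __name__=="__main__":
    np.set_printoptions(precision=4,suppress=True)
    print(P,np.abs(best.fun).max())
    for l in L[:5]: print((fk(l[:6],P)[1]*R.from_quat(l[9:]).inv()).magnitude())
E
python3 kin.py
cat > t.py <<'E'
from kin import *
np.set_printoptions(precision=3,suppress=True)
j=np.array([.425,.33]);w=np.array([.649,-.05])
for nm,o,z in [("jar",j,.045),("jarup",j,.15),("wide",w,.055),("wideup",w,.12)]:
  for th in (40,50,60,70):
    for az in (0,20,38,50,70,90):
        q,e=ik(np.r_[o,z],tool(np.radians(az),np.radians(th)),[.5,.3,1.9,.3,1.,1.3],6)
        print(nm,th,az,q if e<1e-3 else "", round(e,4))
E
python3 t.py
```

```text
[ 0.2404 -0.      0.443   0.0206  0.5725  0.1009 -0.      0.2323] 1.8935877075576535e-05
5.275652981802166e-16
3.416344495792196e-16
2.3431411756819703e-16
2.8188055496632945e-16
4.763350166325112e-16
jar 40 0  0.1475
jar 40 20  0.1096
jar 40 38  0.0491
jar 40 50 [ 0.321  0.084  2.38   1.411  0.348 -0.271] 0.0
jar 40 70 [ 0.226  0.137  2.319  1.193  0.619 -0.414] 0.0
jar 40 90 [ 0.182  0.218  2.22   0.999  0.851 -0.562] 0.0
jar 50 0  0.3004
jar 50 20 [ 0.533  0.124  2.422  3.63   0.303 -1.922] 0.0
jar 50 38 [ 0.375  0.099  2.451  2.427  0.339 -1.074] 0.0
jar 50 50 [ 0.278  0.111  2.438  1.942  0.478 -0.823] 0.0
jar 50 70 [ 0.165  0.174  2.361  1.486  0.734 -0.736] 0.0
jar 50 90 [ 0.118  0.268  2.239  1.186  0.963 -0.771] 0.0
jar 60 0  0.4542
jar 60 20 [ 0.545  0.192  2.457  3.461  0.569 -1.743] 0.0
jar 60 38  0.0231
jar 60 50 [ 0.239  0.178  2.475  2.21   0.693 -1.121] 0.0
jar 60 70 [ 0.11   0.244  2.386  1.686  0.897 -0.973] 0.0
jar 60 90 [ 0.065  0.339  2.245  1.325  1.099 -0.937] 0.0
jar 70 0  0.6096
jar 70 20 [ 0.556  0.296  2.467  3.4    0.853 -1.672] 0.0
jar 70 38  0.0541
jar 7
[... 3256 characters left out ...]
.247  2.34   0.41  -0.986] 0.0
wideup 60 20 [-0.467  0.214  2.189  1.731  0.693 -0.696] 0.0
wideup 60 38 [-0.536  0.297  2.081  1.425  0.954 -0.66 ] 0.0
wideup 60 50 [-0.556  0.364  1.989  1.268  1.116 -0.673] 0.0
wideup 60 70 [-0.552  0.483  1.816  1.047  1.367 -0.728] 0.0
wideup 60 90 [-0.515  0.602  1.634  0.854  1.598 -0.816] 0.0
wideup 70 0 [-0.35   0.224  2.282  2.575  0.645 -1.225] 0.0
wideup 70 20 [-0.494  0.272  2.218  1.961  0.862 -0.931] 0.0
wideup 70 38 [-0.568  0.356  2.099  1.6    1.089 -0.831] 0.0
wideup 70 50 [-0.587  0.425  1.998  1.415  1.239 -0.806] 0.0
wideup 70 70 [-0.579  0.546  1.81   1.165  1.48  -0.808] 0.0
wideup 70 90 [-0.536  0.668  1.613  0.954  1.712 -0.852] 0.0
```

```bash
python3 - <<'E'
from h import *
c=read_camera("wrist"); s=get_state();print(s["eef_pos"],s["time"])
cv2.imwrite("pics/w13.png",c["color"][:,:,::-1])
for r in place_of("brush_jar","wrist"): print(r["p"],r["location"],at_z(c,r["location"],0))
c=read_camera("scene");cv2.imwrite("pics/s13.png",cv2.resize(c["color"][160:250,160:270,::-1],None,fx=6,fy=6,interpolation=cv2.INTER_CUBIC))
E
```

```text
[0.4998106  0.18006542 0.34801508] 21.0
0.67 [342.5, 164.9] [0.4220094  0.32527364 0.        ]
```

View pics/w13.png

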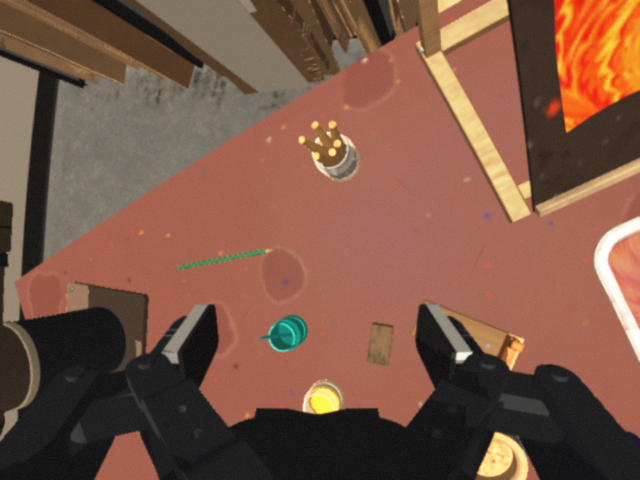

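View pics/s13.png

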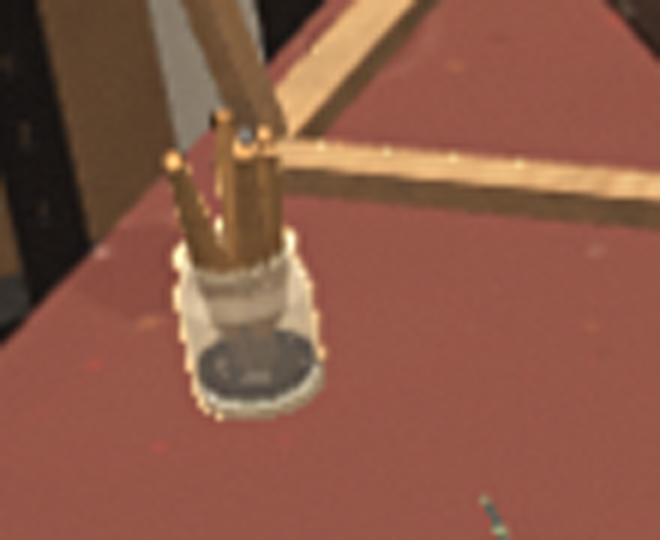

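```bash
python3 -m crank '[[-1,0,0,0,-8.5,0,0],[-1,0,0,0,-8.5,0,0],[-1,0,-3.7,0,0,8.5,0],[-1,0,-3.7,0,0,8.5,0],[-1,0,0,0,0,8.5,0]]'; python3 -m crank '[[-1,0,0,0,0,8.5,0],[-1,0,0,0,0,8.5,0],[-1,0,0,0,0,5.5,0],[-1,0,0,0,0,0,0]]';python3 log.py
python3 - <<'E'
from h import *
c=read_camera("wrist"); s=get_state();print(s["eef_pos"],s["time"])
cv2.imwrite("pics/w14.png",c["color"][:,:,::-1])
for r in place_of("brush_jar","wrist"): print(r["p"],r["location"],at_z(c,r["location"],0))
E
```

```text
time: 21.6
eef_pos: [0.4213, 0.1816, 0.3522]
tcp_rot: [0.657, 0.66, 0.259, -0.256]
contact_force: [0.5, -0.1, -0.5]
opening: 0.997
time: 22.0
eef_pos: [0.424, 0.18, 0.3488]
tcp_rot: [0.598, 0.595, 0.379, -0.38]
contact_force: [-0.6, 0.8, -1.1]
opening: 1.0
[np.float64(-0.3115), np.float64(-0.2646), np.float64(2.1951), np.float64(1.0512), np.float64(1.6814), np.float64(-0.4545), np.float64(0.424), np.float64(0.18), np.float64(0.3488), np.float64(0.5979), np.float64(0.595), np.float64(0.3791), np.float64(-0.3804)]
[0.42445478 0.18025199 0.35010435] 22.05
0.72 [315.0, 382.0] [0.42018582 0.3243496  0.        ]
```

View pics/w14.png

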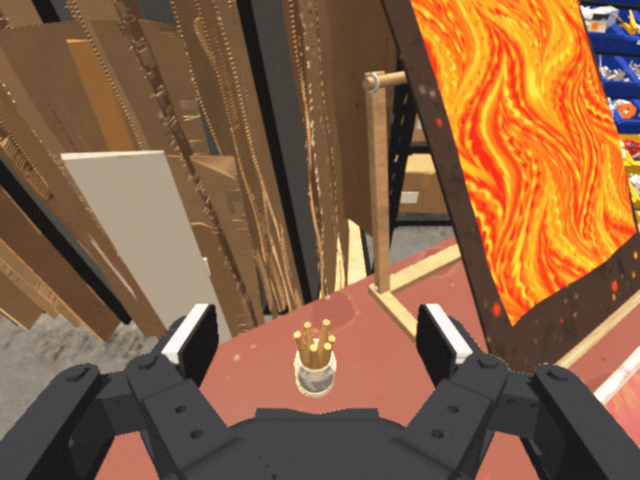

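```bash
cat > t2.py <<'E'
from kin import *
np.set_printoptions(precision=3,suppress=True)
q0=[-.31,-.26,2.195,1.05,1.68,-.4545]
for az in (90,75):
  for d in (.02,.06,.1,.14):
    T=tool(np.radians(az),np.radians(65)); z=T.as_matrix()[:,2]
    q,e=ik(np.array([.421,.3255,.046])-d*z,T,q0,3); print(az,d,q,round(e,4))
q,e=ik(np.array([.4245,.2,.15]),tool(np.pi/2,np.radians(65)),q0,3);print(q,e)
E
python3 t2.py
```

```text
90 0.02 [-0.01   0.344  2.27   1.332  1.202 -1.   ] 0.0
90 0.06 [-0.097  0.288  2.292  1.251  1.254 -0.979] 0.0
90 0.1 [-0.184  0.237  2.306  1.172  1.312 -0.96 ] 0.0
90 0.14 [-0.27   0.191  2.312  1.098  1.375 -0.945] 0.0
75 0.02 [ 0.01   0.26   2.396  1.591  1.062 -1.029] 0.0
75 0.06 [-0.09   0.177  2.444  1.486  1.111 -0.992] 0.0
75 0.1 [-0.196  0.098  2.48   1.375  1.174 -0.952] 0.0067
75 0.14 [-0.301  0.049  2.48   1.247  1.262 -0.907] 0.0507
[-0.265  0.086  2.307  1.085  1.422 -0.844] 8.100872602692298e-15
```

```bash
python3 -m crank '[[-1,-3.5,-0.05,2.7,0,0,0],[-1,-3.5,-0.05,2.7,0,0,0],[-1,-3.5,-0.05,2.7,0,0,0],[-1,-3.5,-0.05,2.7,0,0,0],[-1,-3.5,-0.05,2.7,0,0,0]]'; python3 -m crank '[[-1,-3.5,-0.05,2.7,0,0,0],[-1,0,0,0,0,0,0],[-1,0,0,0,0,0,0]]'
python3 - <<'E'
from h import *
c=read_camera("wrist"); s=get_state();print(s["eef_pos"],s["contact_force"])
cv2.imwrite("pics/w15.png",c["color"][:,:,::-1])
for r in place_of("brush_jar","wrist"): print(r["p"],r["location"],at_z(c,r["location"],0))
c=read_camera("scene");cv2.imwrite("pics/s15.png",cv2.resize(c["color"][130:280,130:330,::-1],None,fx=4,fy=4,interpolation=cv2.INTER_CUBIC))
E
```

```text
time: 22.6
eef_pos: [0.4236, 0.2295, 0.1353]
tcp_rot: [0.595, 0.599, 0.38, -0.378]
contact_force: [1.1, 0.3, 0.6]
opening: 1.004
time: 22.9
eef_pos: [0.4227, 0.2389, 0.0933]
tcp_rot: [0.596, 0.597, 0.38, -0.38]
contact_force: [1.0, -0.4, 0.3]
opening: 1.002
[0.42382544 0.23849966 0.09464743] [-0.39347641 -0.09185849  0.88407899]
0.89 [315.7, 300.9] [0.42109354 0.32642176 0.        ]
```

View pics/w15.png

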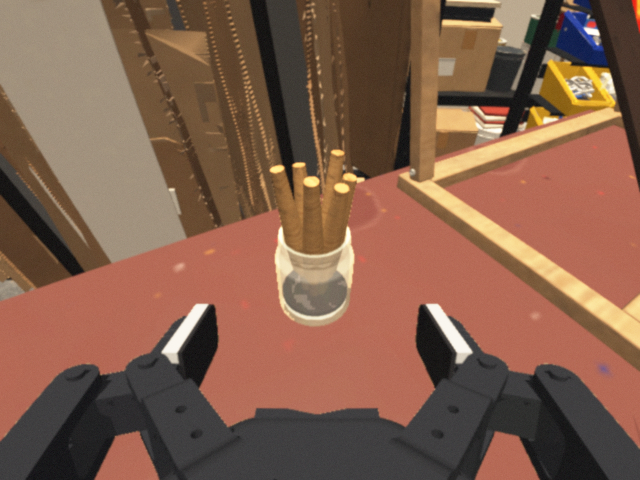

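View pics/s15.png

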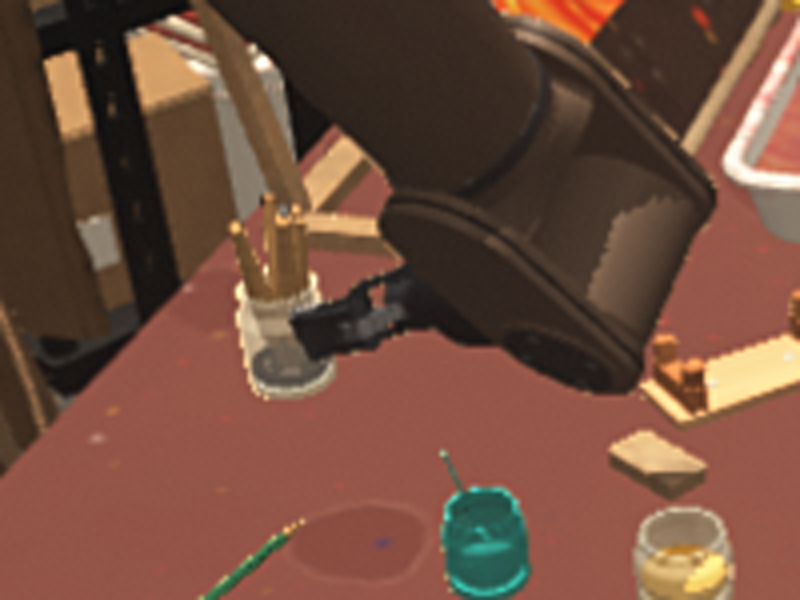

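```bash
python3 -m crank '[[-1,0,0,0,0,-5,0],[-1,0.3,-0.2,2,0,0,0],[-1,0.2,0,2,0,0,0],[-1,0,0,2,0,0,0],[-1,0,0,0,0,0,0]]'
python3 - <<'E'
from h import *
c=read_camera("wrist"); s=get_state();print(s["eef_pos"],s["contact_force"],s["tcp_rot"])
cv2.imwrite("pics/w16.png",c["color"][:,:,::-1])
for r in place_of("brush_jar","wrist"): print(r["p"],r["location"],at_z(c,r["location"],0))
c=read_camera("scene");cv2.imwrite("pics/s16.png",cv2.resize(c["color"][130:280,130:330,::-1],None,fx=4,fy=4,interpolation=cv2.INTER_CUBIC))
E
```

```text
time: 23.55
eef_pos: [0.4207, 0.2938, 0.0686]
tcp_rot: [0.611, 0.614, 0.354, -0.353]
contact_force: [-0.4, -0.7, -0.4]
opening: 0.997
[0.42104168 0.29319421 0.06870424] [1.15767954 0.36228667 0.29380633] [ 0.61110208  0.61361044  0.35463241 -0.35252281]
0.7 [316.6, 335.2] [0.42028224 0.3258222  0.        ]
```

View pics/w16.png

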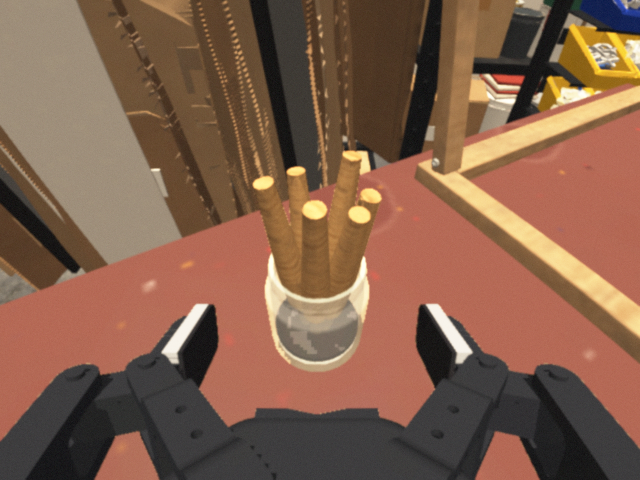

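View pics/s16.png

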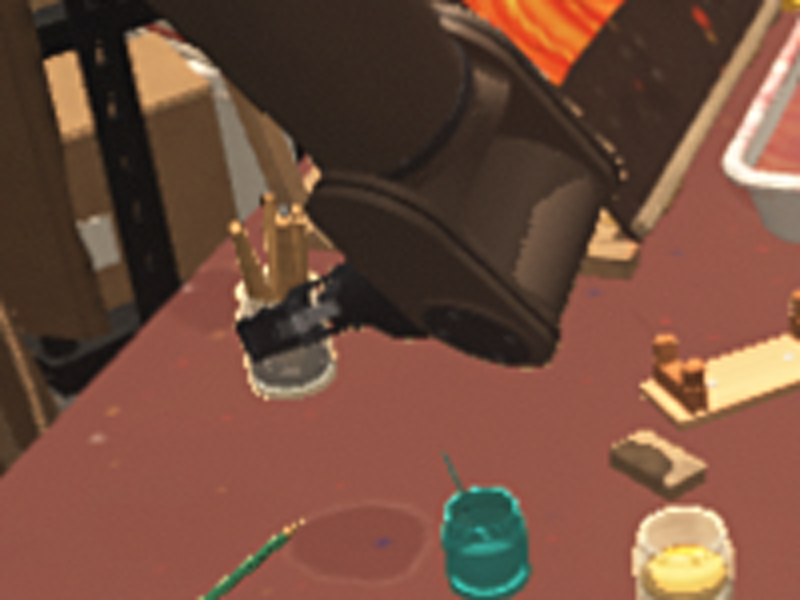

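```bash
python3 -m crank '[[-1,0,0,1.5,0,0,0],[-1,0,0,1.5,0,0,0],[-1,0,0,1,0,0,0],[-1,0,0,0,0,0,0],[-1,0,0,0,0,0,0]]' 30
python3 - <<'E'
from h import *
c=read_camera("wrist"); s=get_state();print(s["eef_pos"],s["contact_force"],s["tcp_rot"])
cv2.imwrite("pics/w17.png",c["color"][:,:,::-1])
E
```

```text
time: 24.2
eef_pos: [0.4205, 0.3273, 0.047]
tcp_rot: [0.612, 0.612, 0.354, -0.353]
contact_force: [0.4, 0.6, 0.1]
opening: 0.996
[0.42061217 0.32721933 0.04699667] [-0.10027216 -0.28894048  0.11864173] [ 0.61232378  0.6123812   0.35386661 -0.35330904]
```

View pics/w17.png

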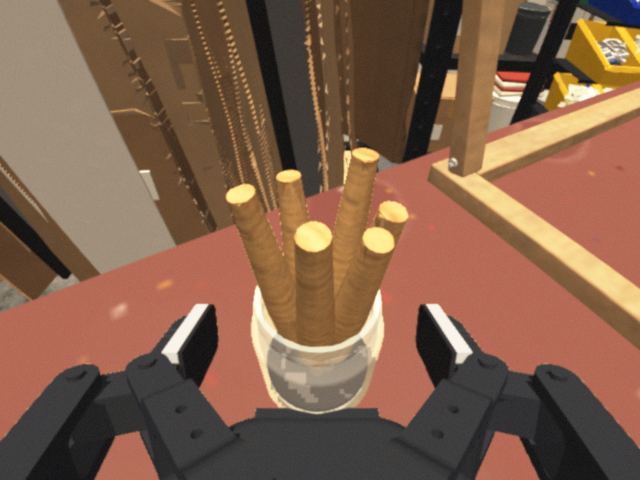

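```bash
python3 -m crank '[[-1,0.2,0,-0.1,0,0,0],[-0.6,0,0,0,0,0,0],[0,0,0,0,0,0,0],[0.5,0,0,0,0,0,0],[1,0,0,0,0,0,0]]' 40; python3 -m crank '[[1,0,0,0,0,0,0],[1,0,0,0,0,0,0]]'
python3 - <<'E'
from h import *
c=read_camera("wrist"); s=get_state();print(s["eef_pos"],s["contact_force"],s["tcp_rot"])
cv2.imwrite("pics/w18.png",c["color"][:,:,::-1])
E
```

```text
time: 24.75
eef_pos: [0.4206, 0.3278, 0.0493]
tcp_rot: [0.612, 0.612, 0.354, -0.354]
contact_force: [0.1, -0.8, 2.2]
opening: 0.621
time: 24.95
eef_pos: [0.4206, 0.3278, 0.0492]
tcp_rot: [0.612, 0.612, 0.354, -0.354]
contact_force: [0.7, -0.4, 3.4]
opening: 0.62
[0.42061727 0.32775542 0.04922958] [ 1.28932641 -0.85613788  2.82407552] [ 0.61218624  0.61224278  0.35403515 -0.3536183 ]
```

View pics/w18.png

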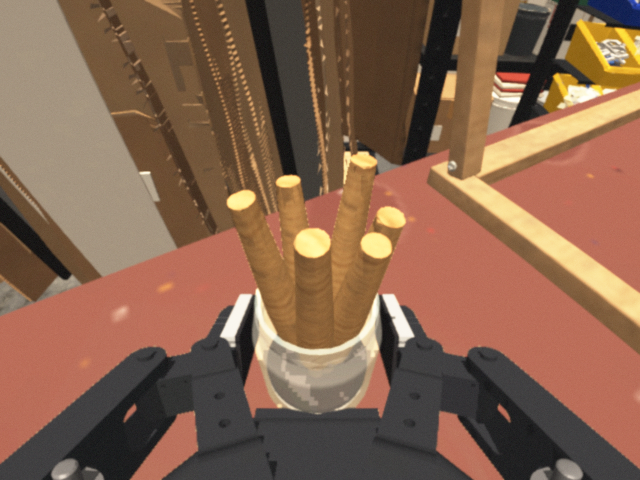

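```bash
cat > t3.py <<'E'
from kin import *
np.set_printoptions(precision=3,suppress=True)
q=[.065,.339,2.245,1.325,1.1,-.94]
for x,y,z,az in [(.4206,.3278,.05,90),(.42,.3278,.17,90),(.486,.217,.17,90),(.55,.107,.17,90),(.55,.107,.17,70),(.55,.107,.17,45),(.61,0.02,.17,45),(.649,-.05,.17,45),(.649,-.05,.06,45)]:
    q,e=ik(np.array([x,y,z]),tool(np.radians(az),np.radians(60)),q,2);print(x,y,z,az,q,round(e,5))
E
python3 t3.py
python3 -m crank '[[1,0.85,0,-0.5,0,0,0],[1,1.75,0,-1,0,0,0],[1,2.6,0,-1.5,0,0,0],[1,2.6,0,-1.5,0,0,0],[1,2.6,0,-1.5,0,0,0]]'
```

```text
0.4206 0.3278 0.05 90 [ 0.061  0.319  2.259  1.318  1.103 -0.93 ] 0.0
0.42 0.3278 0.17 90 [ 0.061  0.031  2.269  1.198  1.189 -0.64 ] 0.0
0.486 0.217 0.17 90 [-0.176  0.134  2.158  1.062  1.353 -0.711] 0.0
0.55 0.107 0.17 90 [-0.351  0.276  1.986  0.955  1.482 -0.757] 0.0
0.55 0.107 0.17 70 [-0.377  0.138  2.153  1.146  1.254 -0.659] 0.0
0.55 0.107 0.17 45 [-0.335 -0.037  2.337  1.416  0.91  -0.554] 0.0
0.61 0.02 0.17 45 [-0.466  0.128  2.164  1.337  1.007 -0.567] 0.0
0.649 -0.05 0.17 45 [-0.55   0.245  2.025  1.279  1.074 -0.561] 0.0
0.649 -0.05 0.06 45 [-0.55   0.454  2.02   1.393  1.027 -0.79 ] 0.0
time: 25.5
eef_pos: [0.4189, 0.3275, 0.1688]
tcp_rot: [0.613, 0.613, 0.352, -0.353]
contact_force: [0.6, -0.5, -2.4]
opening: 0.623
```

```bash
python3 -m crank '[[1,-1.2,1.5,-2,0,0,0],[1,-1.8,2.2,-3.2,0,0,0],[1,-1.8,2.2,-3.2,0,0,0],[1,-1.8,2.2,-3.2,0,0,0],[1,-1.8,2.2,-3.2,0,0,0]]'; python3 -m crank '[[1,-1.8,2.2,-3.2,0,0,0],[1,-0.6,0.7,-1,0,0,0],[1,0,0,0,-6.5,0,3.75],[1,0,0,0,-6.5,0,3.75],[1,0,0,0,-6.5,0,3.75]]'; python3 -m crank '[[1,0,0,0,-6.5,0,3.75],[1,0,0,0,-6.5,0,3.75],[1,0,0,0,-6.5,0,3.75],[1,0,0,0,0,0,0]]'
cat > world.py <<'E'
# prints tool-frame cm shift for target TCP given on argv
import sys
from h import *
np.set_printoptions(precision=3,suppress=True)
s=get_state();Rm=R.from_quat(s["tcp_rot"]).as_matrix()
print("eef",s["eef_pos"],"F",s["contact_force"],"x",Rm[:,0],"z",Rm[:,2])
if len(sys.argv)>3:
    t=np.array(list(map(float,sys.argv[1:4]))); print("tool cm",100*Rm.T@(t-s["eef_pos"]),"norm",100*np.linalg.norm(t-s["eef_pos"]))
E
python3 world.py .649 -.05 .17
```

```text
time: 26.0
eef_pos: [0.5228, 0.1561, 0.1693]
tcp_rot: [0.613, 0.613, 0.352, -0.354]
contact_force: [0.6, 0.8, -2.1]
opening: 0.618
time: 26.5
eef_pos: [0.5511, 0.1093, 0.169]
tcp_rot: [0.722, 0.479, 0.415, -0.277]
contact_force: [0.0, 0.7, -2.3]
opening: 0.623
time: 26.9
eef_pos: [0.5485, 0.1117, 0.1683]
tcp_rot: [0.8, 0.332, 0.46, -0.193]
contact_force: [-1.5, 1.1, -1.6]
opening: 0.621
eef [0.549 0.112 0.168] F [-1.511  1.069 -1.584] x [0.356 0.355 0.865] z [ 0.609  0.614 -0.502]
tool cm [-2.013 18.524 -3.9  ] norm 19.037069437081612
```

```bash
python3 - <<'E'
from h import *
np.set_printoptions(precision=4,suppress=True)
c=read_camera("wrist"); s=get_state(); cv2.imwrite("pics/w19.png",c["color"][:,:,::-1])
Tt=np.eye(4);Tt[:3,:3]=R.from_quat(s["tcp_rot"]).as_matrix();Tt[:3,3]=s["eef_pos"]
X=np.linalg.inv(Tt)@np.array(c["cam_to_world"]); print(X)
Tw=np.eye(4);Tw[:3,:3]=np.array([[0,1,0],[1,0,0],[0,0,-1.]]);
for nm,e in [("w7",[.6375,-.1917,.2005]),("w4",[.6351,-.189,.1548])]:
    Tw[:3,3]=e; c2=dict(c); c2["cam_to_world"]=Tw@X; c2["color"]=cv2.imread(f"pics/{nm}.png")[:,:,::-1]
    if nm=="w7": print("medium",fit(c2,(235,300,335,395),stand(.024,.045),[.6078,-.3366,.0365,.001])) 
    cr=(245,0,405,115) if nm=="w7" else (245,0,430,118)
    print(nm,"wide",fit(c2,cr,stand(.036,.05),[.65,-.05,.041,.001],name=f"pics/f_wide_{nm}.png"))
E
```

```text
[[-0.0015  0.9559  0.2937  0.0734]
 [ 1.      0.0013  0.0008 -0.001 ]
 [ 0.0003  0.2937 -0.9559 -0.1267]
 [ 0.      0.      0.      1.    ]]
medium (array([ 0.6004, -0.3336,  0.0354, -0.0001]), np.float64(0.021196834941441423))
w7 wide (array([ 0.6429, -0.0392,  0.0412, -0.    ]), np.float64(0.08162604356587655))
w4 wide (array([ 0.648 , -0.042 ,  0.0424,  0.0036]), np.float64(0.04216211918686985))
```

View pics/f_wide_w7.png

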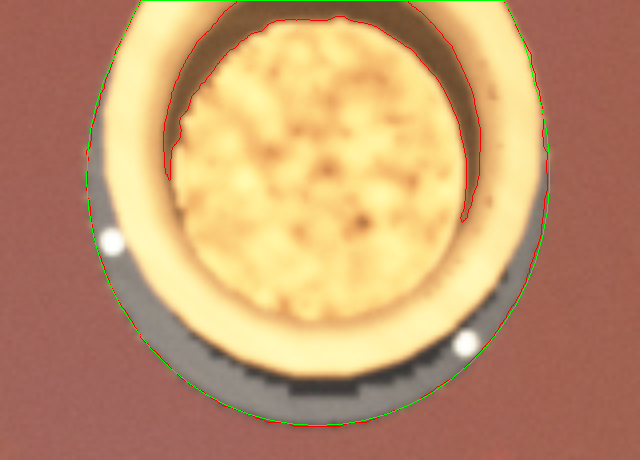

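View pics/w19.png

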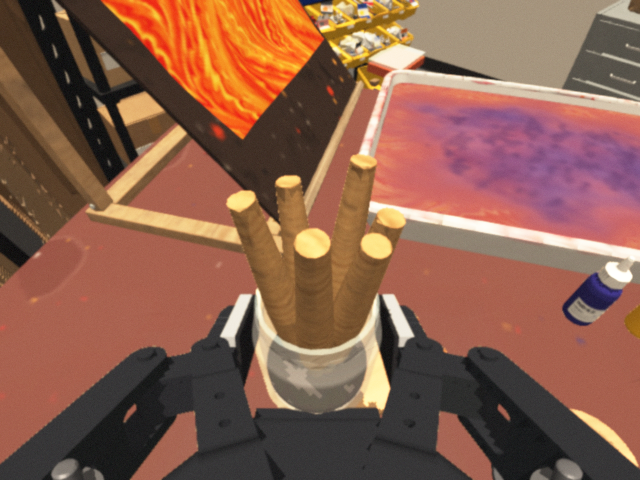

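```bash
python3 world.py .59 -.10 .16
```

```text
eef [0.55  0.111 0.169] F [ 0.738  0.244 -2.333] x [0.354 0.355 0.865] z [ 0.609  0.615 -0.501]
tool cm [ -6.876  17.702 -10.066] norm 21.49311204688707
```

```bash
python3 -m crank '[[1,-1.4,3.5,-2,0,0,0],[1,-1.4,3.5,-2,0,0,0],[1,-1.4,3.5,-2,0,0,0],[1,-1.4,3.5,-2,0,0,0],[1,-1.3,3.7,-2.1,0,0,0]]'; python3 -m crank '[[1,0,0,0,0,0,0],[1,0,0,0,0,0,0]]'
python3 - <<'E'
from h import *
c=read_camera("wrist"); s=get_state(); cv2.imwrite("pics/w20.png",c["color"][:,:,::-1]); print(s["eef_pos"],s["contact_force"])
overlay(c,[(.6487,-.0425,0,.05),(.6487,-.0425,.036,.031),(.6487,-.0425,.01,.031)],(160,120,480,360),"pics/o20.png")
E
```

```text
time: 27.45
eef_pos: [0.591, -0.1043, 0.1605]
tcp_rot: [0.8, 0.332, 0.461, -0.192]
contact_force: [0.5, -0.3, -2.1]
opening: 0.623
time: 27.65
eef_pos: [0.5914, -0.1039, 0.1607]
tcp_rot: [0.8, 0.331, 0.462, -0.191]
contact_force: [-0.4, 1.1, -2.8]
opening: 0.617
[ 0.59084389 -0.10243615  0.16044668] [-0.31367895  1.27194383 -2.34145852]
```

View pics/o20.png

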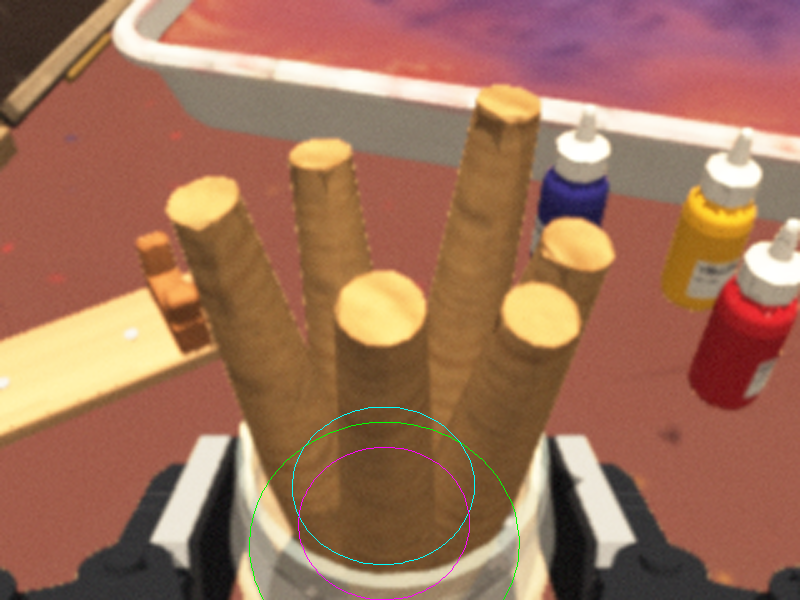

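```bash
python3 -m crank '[[1,0,-4.5,0,0,0,0],[1,0,-4.5,0,0,0,0],[1,0,0,0,0,0,0],[1,0,0,0,0,0,0]]'
python3 - <<'E'
from h import *
np.set_printoptions(precision=4,suppress=True)
c=read_camera("wrist"); s=get_state(); cv2.imwrite("pics/w21.png",c["color"][:,:,::-1]); print(s["eef_pos"],s["contact_force"]); print(np.array(c["cam_to_world"]))
overlay(c,[(.6487,-.0425,0,.05),(.6487,-.0425,.036,.031),(.6369,-.1892,0,.0375)],(320,200,640,440),"pics/o21.png")
E
```

```text
time: 28.1
eef_pos: [0.526, -0.0361, 0.1604]
tcp_rot: [0.8, 0.332, 0.461, -0.192]
contact_force: [-0.4, -0.9, -1.1]
opening: 0.619
[ 0.5274 -0.0375  0.1614] [-0.1211 -0.0923 -1.0654]
[[ 0.7094  0.5163 -0.4797  0.4751]
 [-0.7048  0.5184 -0.4843 -0.0879]
 [-0.0013  0.6816  0.7317  0.2881]
 [ 0.      0.      0.      1.    ]]
```

View pics/o21.png

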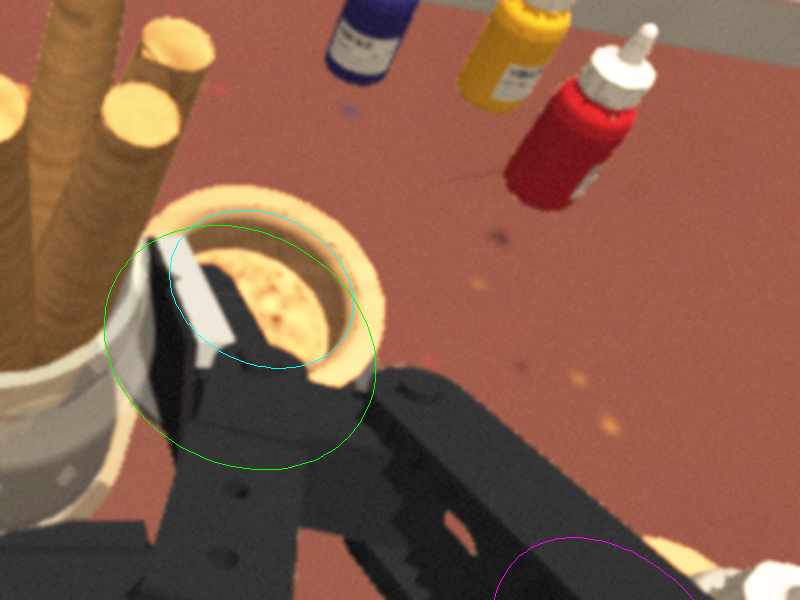

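```bash
python3 world.py .65 -.041 .16
```

```text
eef [ 0.527 -0.038  0.161] F [-0.121 -0.092 -1.065] x [0.352 0.354 0.866] z [ 0.612  0.613 -0.5  ]
tool cm [4.077 8.927 7.361] norm 12.267732263232944
```

```bash
python3 -m crank '[[1,1.3,3,2.5,0,0,0],[1,1.3,3,2.5,0,0,0],[1,1.4,2.9,2.4,0,0,0],[1,0,0,0,0,0,0],[1,0,0,0,0,0,0]]'; python3 -m crank '[[1,0,0,0,0,0,0]]'; python3 world.py .65 -.041 .095
```

```text
time: 28.65
eef_pos: [0.6513, -0.0422, 0.1589]
tcp_rot: [0.8, 0.332, 0.462, -0.191]
contact_force: [-0.6, -0.5, -1.7]
opening: 0.62
time: 28.75
eef_pos: [0.6496, -0.042, 0.1584]
tcp_rot: [0.8, 0.332, 0.462, -0.191]
contact_force: [0.6, 0.3, -2.4]
opening: 0.616
eef [ 0.65  -0.042  0.158] F [ 0.596  0.252 -2.44 ] x [0.354 0.354 0.866] z [ 0.612  0.613 -0.5  ]
tool cm [-5.44  -0.041  3.255] norm 6.339329326067007
```

```bash
python3 -m crank '[[1,-1.8,0,1.1,0,0,0],[1,-1.8,0,1.1,0,0,0],[1,-1.8,0,1.05,0,0,0],[1,0,0,0,0,0,0],[1,0,0,0,0,0,0]]'; python3 world.py .65 -.041 .06
python3 - <<'E'
from h import *
c=read_camera("wrist"); cv2.imwrite("pics/w22.png",c["color"][:,:,::-1])
c=read_camera("scene");cv2.imwrite("pics/s22.png",cv2.resize(c["color"][150:290,300:480,::-1],None,fx=4.4,fy=4.4,interpolation=cv2.INTER_CUBIC))
c=read_camera("top");cv2.imwrite("pics/t22.png",cv2.resize(c["color"][140:240,280:420,::-1],None,fx=5,fy=5,interpolation=cv2.INTER_CUBIC))
E
```

```text
time: 29.25
eef_pos: [0.6502, -0.0413, 0.0959]
tcp_rot: [0.8, 0.331, 0.462, -0.192]
contact_force: [0.6, 0.8, -1.7]
opening: 0.616
eef [ 0.65  -0.041  0.096] F [ 0.583  0.777 -1.711] x [0.354 0.352 0.866] z [ 0.613  0.612 -0.5  ]
tool cm [-3.107 -0.032  1.803] norm 3.591809759035775
```

View pics/s22.png

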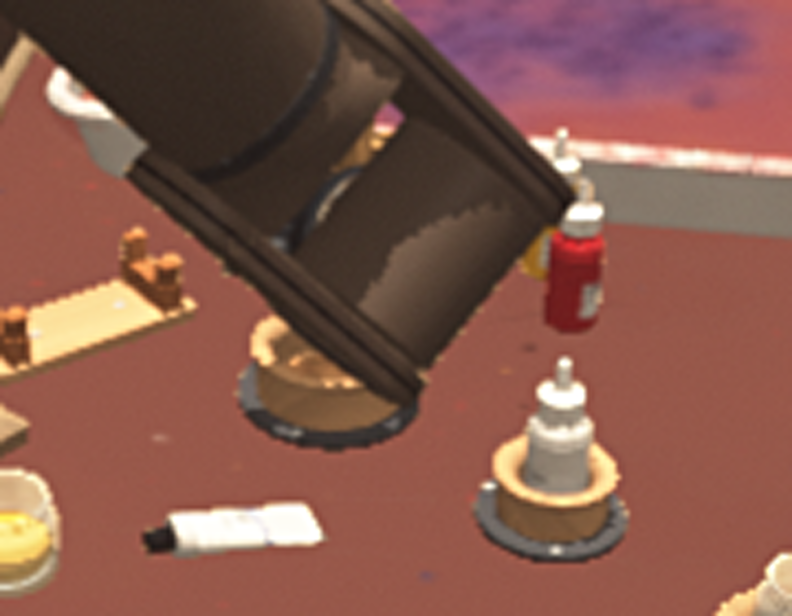

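View pics/t22.png

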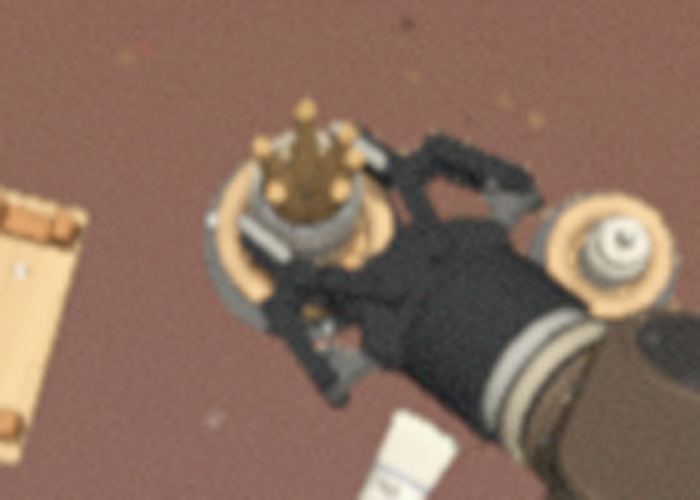

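View pics/w22.png

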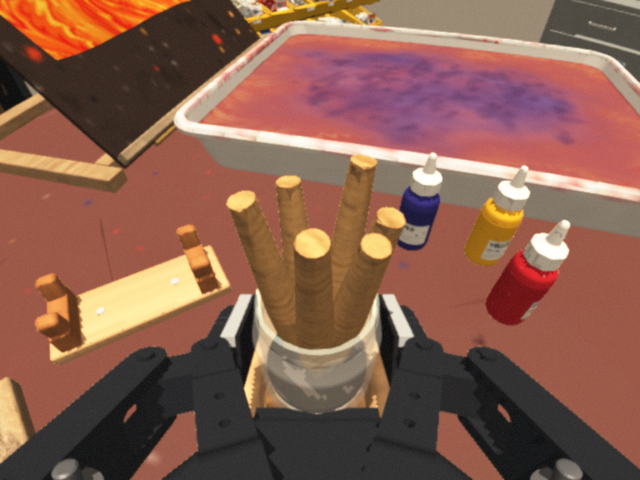

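```bash
python3 -m crank '[[1,-0.7,0,0.4,0,0,0],[1,-0.7,0,0.4,0,0,0],[1,0,0,0,0,0,0]]'; python3 -m crank '[[1,-0.5,0,0.3,0,0,0],[1,-0.4,0,0.25,0,0,0],[1,0,0,0,0,0,0]]'; python3 world.py .65 -.041 .06
```

```text
time: 29.7
eef_pos: [0.6498, -0.0409, 0.078]
tcp_rot: [0.801, 0.331, 0.461, -0.192]
contact_force: [-1.1, -0.1, -1.4]
opening: 0.617
time: 30.0
eef_pos: [0.6503, -0.0411, 0.0679]
tcp_rot: [0.801, 0.331, 0.461, -0.192]
contact_force: [-0.9, -0.5, -3.2]
opening: 0.623
eef [ 0.65  -0.041  0.068] F [-0.869 -0.472 -3.154] x [0.355 0.353 0.866] z [ 0.612  0.612 -0.501]
tool cm [-0.688 -0.024  0.381] norm 0.7865528409212255
```

```bash
python3 -m crank '[[1,-0.35,0,0.2,0,0,0],[1,-0.17,0,0.1,0,0,0],[1,0,0,0,0,0,0]]'; python3 -m crank '[[1,-0.09,0,0.05,0,0,0],[1,-0.09,0,0.05,0,0,0],[1,0,0,0,0,0,0]]'; python3 -m crank '[[1,-0.09,0,0.05,0,0,0],[1,0,0,0,0,0,0]]'
```

```text
time: 30.3
eef_pos: [0.6504, -0.0412, 0.0628]
tcp_rot: [0.8, 0.331, 0.462, -0.192]
contact_force: [-4.5, -1.5, -0.5]
opening: 0.621
time: 30.6
eef_pos: [0.6505, -0.0412, 0.0613]
tcp_rot: [0.8, 0.332, 0.462, -0.192]
contact_force: [-4.2, -1.9, 2.5]
opening: 0.624
time: 30.8
eef_pos: [0.6505, -0.0412, 0.0603]
tcp_rot: [0.8, 0.332, 0.462, -0.192]
contact_force: [-5.8, -3.0, 2.7]
opening: 0.619
```

```bash
python3 -m crank '[[1,-0.05,-0.04,-0.09,0,0,0],[1,0,0,0,0,0,0]]';  python3 -m crank '[[1,-0.05,-0.04,-0.09,0,0,0],[1,0,0,0,0,0,0]]'; python3 -m crank '[[1,-0.09,0,0.05,0,0,0],[1,0,0,0,0,0,0]]'
```

```text
time: 31.0
eef_pos: [0.65, -0.0417, 0.06]
tcp_rot: [0.8, 0.331, 0.462, -0.191]
contact_force: [0.1, 0.4, -2.5]
opening: 0.62
time: 31.2
eef_pos: [0.6488, -0.042, 0.06]
tcp_rot: [0.8, 0.331, 0.462, -0.191]
contact_force: [-0.4, 0.0, -1.6]
opening: 0.617
time: 31.4
eef_pos: [0.649, -0.042, 0.0593]
tcp_rot: [0.8, 0.331, 0.462, -0.191]
contact_force: [0.0, 0.6, -1.5]
opening: 0.621
```

```bash
python3 -m crank '[[1,-0.09,0,0.05,0,0,0],[1,0,0,0,0,0,0]]';  python3 -m crank '[[1,-0.09,0,0.05,0,0,0],[1,0,0,0,0,0,0]]'; python3 -m crank '[[1,-0.05,0,0.03,0,0,0],[1,0,0,0,0,0,0]]'
```

```text
time: 31.6
eef_pos: [0.6491, -0.042, 0.0593]
tcp_rot: [0.799, 0.332, 0.463, -0.192]
contact_force: [-4.0, -0.5, 4.9]
opening: 0.621
time: 31.8
eef_pos: [0.6493, -0.0419, 0.0593]
tcp_rot: [0.799, 0.332, 0.464, -0.192]
contact_force: [-6.2, -0.7, 9.0]
opening: 0.621
time: 32.0
eef_pos: [0.6494, -0.0419, 0.0593]
tcp_rot: [0.798, 0.332, 0.464, -0.193]
contact_force: [-8.1, -1.6, 11.5]
opening: 0.617
```

```bash
python3 -m crank '[[1,0.17,0,-0.1,0,0,0],[0,0,0,0,0,0,0],[-0.4,0,0,0,0,0,0],[-0.8,0,0,0,0,0,0],[-1,0,0,0,0,0,0]]';  python3 -m crank '[[-1,0,0,-1,0,0,0],[-1,0,0,-2,0,0,0],[-1,0,0,-3,0,0,0],[-1,0,0,-4,0,0,0],[-1,0,0,0,0,0,0]]'
python3 - <<'E'
from h import *
c=read_camera("wrist"); cv2.imwrite("pics/w23.png",c["color"][:,:,::-1]); print(get_state()["eef_pos"])
E
```

```text
time: 32.5
eef_pos: [0.6485, -0.0421, 0.0577]
tcp_rot: [0.8, 0.331, 0.462, -0.191]
contact_force: [-0.2, 0.1, -0.3]
opening: 0.993
time: 33.0
eef_pos: [0.5872, -0.1069, 0.1109]
tcp_rot: [0.8, 0.331, 0.463, -0.188]
contact_force: [0.5, 0.3, -0.1]
opening: 0.998
[ 0.58736755 -0.10564591  0.10984309]
```

View pics/w23.png

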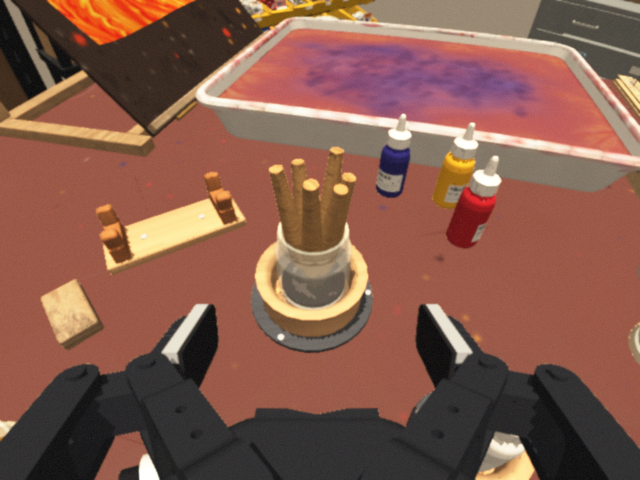

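```bash
python3 -m crank '[[-1,3.25,0,-1.9,0,0,0],[-1,3.25,0,-1.9,0,0,0],[-1,3.25,0,-1.9,0,0,0],[-1,3.25,0,-1.9,0,0,0],[-1,0,0,0,0,-8.55,0]]';python3 -m crank '[[-1,0,0,0,0,-8.55,0],[-1,0,0,0,0,-8.55,0],[-1,0,0,0,0,-8.55,0],[-1,0,0,0,0,-8.55,0],[-1,0,0,0,0,-8.55,0]]';python3 -m crank '[[-1,0,0,0,0,-8.55,0],[-1,0,0,0,0,0,8.5],[-1,0,0,0,0,0,8.5],[-1,0,0,0,0,0,8.5],[-1,0,0,0,0,0,8.5]]';python3 -m crank '[[-1,0,0,0,0,0,8.5],[-1,0,0,0,0,0,0],[-1,0,0,0,0,0,0]]'; python3 world.py .43 -.18 .25; python3 - <<'E'
from h import *
c=read_camera("scene");cv2.imwrite("pics/s24.png",c["color"][:,:,::-1])
c=read_camera("top");cv2.imwrite("pics/t24.png",c["color"][:,:,::-1])
c=read_camera("wrist");cv2.imwrite("pics/w24.png",c["color"][:,:,::-1])
E
```

```text
time: 33.55
eef_pos: [0.587, -0.1047, 0.261]
tcp_rot: [0.833, 0.345, 0.401, -0.164]
contact_force: [0.4, -0.1, 0.5]
opening: 1.0
time: 34.05
eef_pos: [0.5869, -0.1034, 0.2592]
tcp_rot: [0.921, 0.382, 0.068, -0.027]
contact_force: [-0.2, -0.6, -0.4]
opening: 1.003
time: 34.55
eef_pos: [0.5867, -0.1029, 0.2576]
tcp_rot: [0.996, 0.093, 0.0, -0.001]
contact_force: [-0.0, -0.9, 0.7]
opening: 1.0
time: 34.85
eef_pos: [0.5867, -0.1033, 0.2581]
tcp_rot: [1.0, 0.024, 0.0, -0.001]
contact_force: [-0.5, 0.6, -0.3]
opening: 1.003
eef [ 0.587 -0.103  0.258] F [-0.471  0.595 -0.272] x [0.999 0.047 0.001] z [ 0.001  0.002 -1.   ]
tool cm [-16.013   6.92    0.78 ] norm 17.462005600567544
```

View pics/w24.png

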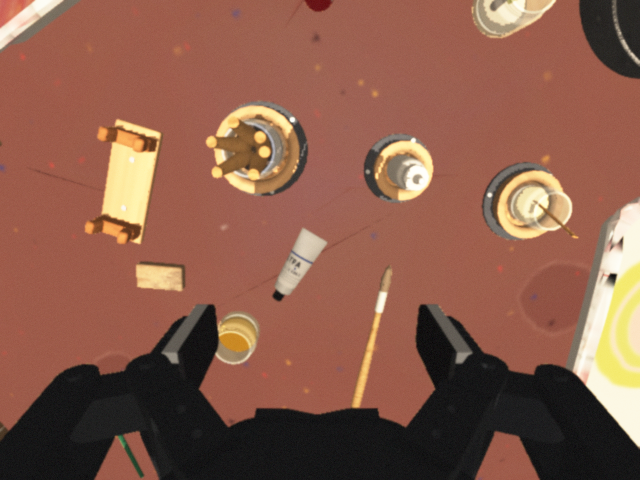

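View pics/s24.png

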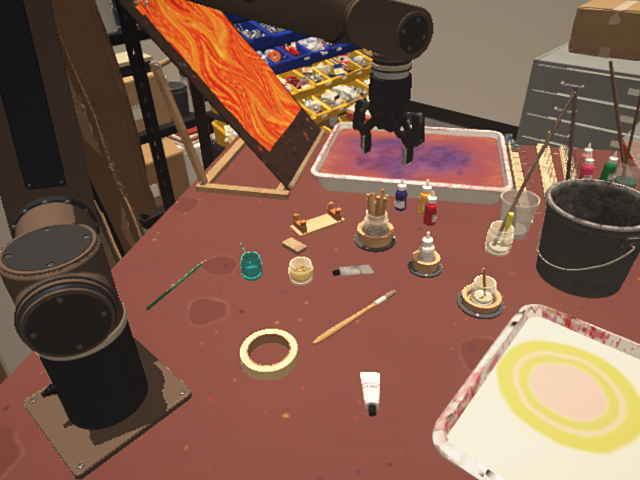

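```bash
python3 - <<'E'
from h import *
np.set_printoptions(precision=4,suppress=True)
c=read_camera("wrist")
for n,z in [("brush_rest_notches",.0265),("brush",0)]:
  for r in place_of(n,"wrist"): print(n,r["p"],r["location"],at_z(c,r["location"],z))
im=cv2.resize(c["color"][105:260,65:185,::-1],None,fx=5,fy=5,interpolation=cv2.INTER_CUBIC); cv2.imwrite("pics/r25.png",im[:,:])
E
```

```text
brush_rest_notches 0.56 [118.4, 184.0] [0.6086 0.107  0.0265]
```

View pics/r25.png

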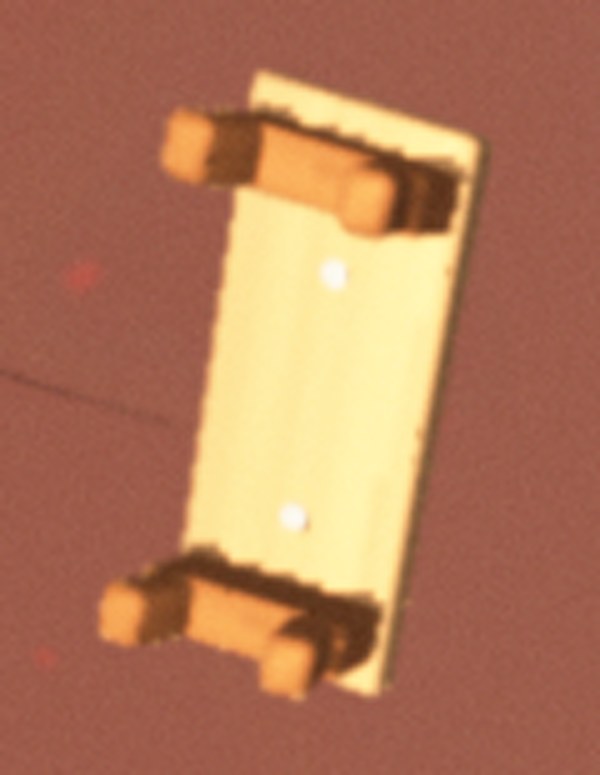

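```bash
python3 - <<'E'
from h import *
np.set_printoptions(precision=4,suppress=True)
c=read_camera("wrist")
g=lambda u,v,z:at_z(c,(65+u/5-.4,105+v/5-.4),z)
UL,UR,LL,LR=[g(u,v,.0415) for u,v in [(190,147),(370,200),(124,612),(290,668)]]
print(UL,UR,LL,LR)
U=(UL+UR)/2;Lo=(LL+LR)/2;d=U-Lo;print("mid",(U+Lo)/2,"len",np.linalg.norm(d),"ang",np.degrees(np.arctan2(d[1],d[0])), "gap",np.linalg.norm(UL-UR),np.linalg.norm(LL-LR))
B=[g(u,v,.01) for u,v in [(258,72),(490,145),(380,692)]]; print(B, np.linalg.norm(B[0]-B[1]),np.linalg.norm(B[2]-B[1]),"centre",(B[0]+B[2])/2, np.degrees(np.arctan2(*(B[1]-B[2])[[1,0]])))
S=[g(u,v,.01) for u,v in [(333,275),(292,517)]];print("screws mid",(S[0]+S[1])/2)
E
python3 -m crank '[[-1,-4,1.7,0,0,0,0],[-1,-4,1.7,0,0,0,0],[-1,-4,1.7,0,0,0,0],[-1,-4,1.8,0,0,0,0],[-1,0,0,0,0,0,0]]'; python3 -m crank '[[-1,0,0,0,0,0,0]]'
python3 - <<'E'
from h import *
np.set_printoptions(precision=4,suppress=True)
c=read_camera("wrist");cv2.imwrite("pics/w25.png",c["color"][:,:,::-1]);print(get_state()["eef_pos"])
for r in place_of("brush","wrist"): print(r["p"],r["location"],at_z(c,r["location"],0))
E
```

```text
[0.6598 0.1091 0.0415] [0.6506 0.0733 0.0415] [0.5645 0.1357 0.0415] [0.5537 0.1003 0.0415]
mid [0.6071 0.1046 0.0415] len 0.09979659232468056 ang -15.586534755222255 gap 0.03701906615883124 0.0370062678987146
[array([0.6754, 0.1117, 0.01  ]), array([0.6617, 0.0622, 0.01  ]), array([0.539 , 0.0979, 0.01  ])] 0.051410192888486216 0.127817577560092 centre [0.6072 0.1048 0.01  ] -16.219754307778885
screws mid [0.6066 0.1067 0.01  ]
time: 35.7
eef_pos: [0.4268, -0.181, 0.2581]
tcp_rot: [1.0, 0.02, 0.0, -0.001]
contact_force: [0.4, 0.3, 0.6]
opening: 1.002
time: 35.8
eef_pos: [0.4296, -0.1802, 0.2588]
tcp_rot: [1.0, 0.021, 0.002, -0.001]
contact_force: [0.7, -0.2, -0.6]
opening: 0.998
[ 0.4303 -0.1799  0.2589]
0.9 [312.7, 223.6] [ 0.4115 -0.1772  0.    ]
0.32 [336.0, 2.3] [ 0.6383 -0.1914  0.    ]
```

View pics/w25.png

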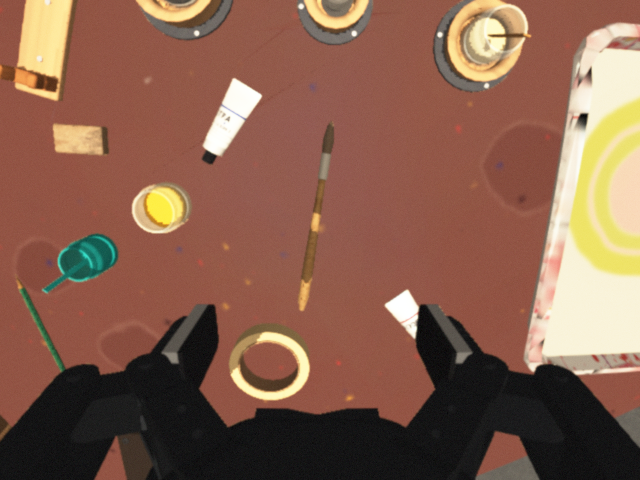

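```bash
python3 - <<'E'
from h import *
np.set_printoptions(precision=4,suppress=True)
c=read_camera("wrist")
a=at_z(c,(329.5,123.5),.0065);b=at_z(c,(303,309.5),.0065);d=a-b
print(a,b,np.linalg.norm(d),"mid",(a+b)/2,"ang",np.degrees(np.arctan2(d[1],d[0])))
s=get_state();m=R.from_quat(s["tcp_rot"]).as_matrix();print(s["eef_pos"],"yaw",np.degrees(np.arctan2(m[1,0],m[0,0])))
for uv in [(270,325),(305,360),(235,350),(268,398),(388,297),(410,290)]: print(uv,at_z(c,uv,.015))
E
```

```text
[ 0.5225 -0.1898  0.0065] [ 0.3056 -0.1693  0.0065] 0.2179503954339732 mid [ 0.4141 -0.1795  0.0065] ang -5.404302422067976
[ 0.4308 -0.1795  0.2587] yaw 2.5430444292971943
(270, 325) [ 0.2871 -0.13    0.015 ]
(305, 360) [ 0.2389 -0.1743  0.015 ]
(235, 350) [ 0.2491 -0.0859  0.015 ]
(268, 398) [ 0.1769 -0.1273  0.015 ]
(388, 297) [ 0.3309 -0.2696  0.015 ]
(410, 290) [ 0.341  -0.2947  0.015 ]
```

```bash
python3 -m crank '[[0,0,0,0,0,0,7.95],[0.2,-1.66,0.16,4,0,0,0],[0.2,0,0,4.5,0,0,0],[0.2,0,0,4.5,0,0,0],[0.2,0,0,4.5,0,0,0]]' 30; python3 -m crank '[[0.2,0,0,2,0,0,0],[0.2,0,0,0,0,0,0],[0.2,0,0,0,0,0,0]]'; python3 world.py .414 -.1795 .02
python3 - <<'E'
from h import *
c=read_camera("wrist");cv2.imwrite("pics/w26.png",c["color"][:,:,::-1])
E
```

```text
time: 36.45
eef_pos: [0.4147, -0.179, 0.0821]
tcp_rot: [0.999, -0.047, 0.002, -0.001]
contact_force: [0.4, -0.3, -1.0]
opening: 0.404
time: 36.75
eef_pos: [0.4146, -0.1793, 0.0637]
tcp_rot: [0.999, -0.047, 0.001, -0.001]
contact_force: [0.0, -0.8, -0.3]
opening: 0.401
eef [ 0.415 -0.179  0.064] F [ 0.013 -0.751 -0.278] x [ 0.996 -0.094  0.002] z [ 0.002  0.002 -1.   ]
tool cm [-0.07   0.034  4.371] norm 4.372052567804595
```

View pics/w26.png

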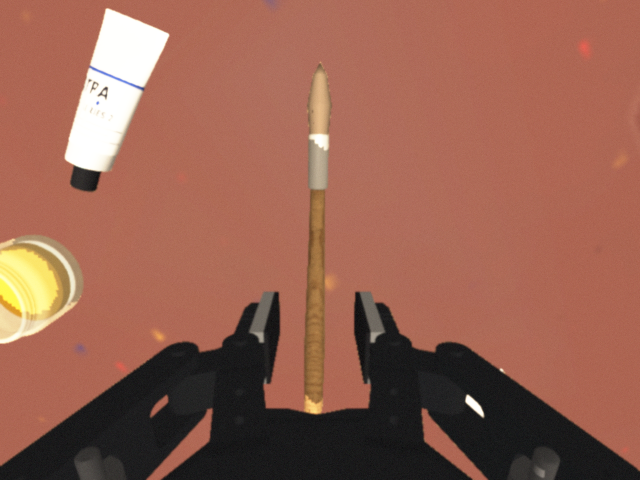

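```bash
python3 -m crank '[[0.2,0,0,2,0,0,0],[0.2,0,0,1.5,0,0,0],[0.2,0,0,0.8,0,0,0],[0.2,0,0,0,0,0,0],[0.2,0,0,0,0,0,0]]' 25; python3 -m crank '[[0.5,0,0,0,0,0,0],[0.7,0,0,0,0,0,0],[1,0,0,0,0,0,0],[1,0,0,0,0,0,0],[1,0,0,0,0,0,0]]'; python3 world.py
```

```text
time: 37.3
eef_pos: [0.4147, -0.1799, 0.0216]
tcp_rot: [0.999, -0.048, 0.002, -0.0]
contact_force: [0.3, 0.5, -0.0]
opening: 0.4
time: 37.8
eef_pos: [0.4146, -0.1799, 0.0214]
tcp_rot: [0.999, -0.048, 0.002, -0.0]
contact_force: [-0.9, 1.2, 5.1]
opening: 0.142
eef [ 0.415 -0.18   0.021] F [-0.916  1.179  5.053] x [ 0.995 -0.095  0.004] z [ 0.004  0.001 -1.   ]
```

```bash
python3 -m crank '[[1,0,0,-1,0,0,0],[1,0,0,-3,0,0,0],[1,0,0,-3,0,0,0],[1,0,0,-3,0,0,0],[1,4.5,0,0,0,0,0]]'; python3 -m crank '[[1,-0.39,-4.05,0,0,0,0],[1,-0.39,-4.05,0,0,0,0],[1,-0.39,-4.05,0,0,0,0],[1,-0.39,-4.05,0,0,0,0],[1,-0.39,-4.05,0,0,0,0]]';python3 -m crank '[[1,-0.39,-4.05,0,0,0,0],[1,-0.39,-4.05,0,0,0,0],[1,0,0,0,0,0,5.25],[1,0,0,0,0,0,5.25],[1,0,0,0,0,0,0]]'; python3 -m crank '[[1,0,0,0,0,0,0]]'; python3 world.py .6071 .1047 .1
python3 - <<'E'
from h import *
c=read_camera("wrist");cv2.imwrite("pics/w27.png",c["color"][:,:,::-1])
E
```

```text
time: 38.3
eef_pos: [0.4581, -0.1844, 0.1264]
tcp_rot: [0.999, -0.048, 0.005, 0.002]
contact_force: [0.3, -0.8, 0.8]
opening: 0.141
time: 38.8
eef_pos: [0.4577, 0.0212, 0.121]
tcp_rot: [0.999, -0.048, 0.001, -0.001]
contact_force: [0.4, -1.0, 0.5]
opening: 0.14
time: 39.3
eef_pos: [0.4578, 0.1015, 0.1211]
tcp_rot: [0.99, -0.138, 0.001, -0.001]
contact_force: [-0.8, 0.7, -0.2]
opening: 0.142
time: 39.4
eef_pos: [0.458, 0.1009, 0.121]
tcp_rot: [0.99, -0.138, 0.001, -0.001]
contact_force: [-0.4, -0.0, -0.1]
opening: 0.14
eef [0.458 0.101 0.121] F [-0.373 -0.019 -0.139] x [ 0.962 -0.273  0.001] z [ 0.002  0.002 -1.   ]
tool cm [14.238 -4.433  2.134] norm 15.064075853063747
```

View pics/w27.png

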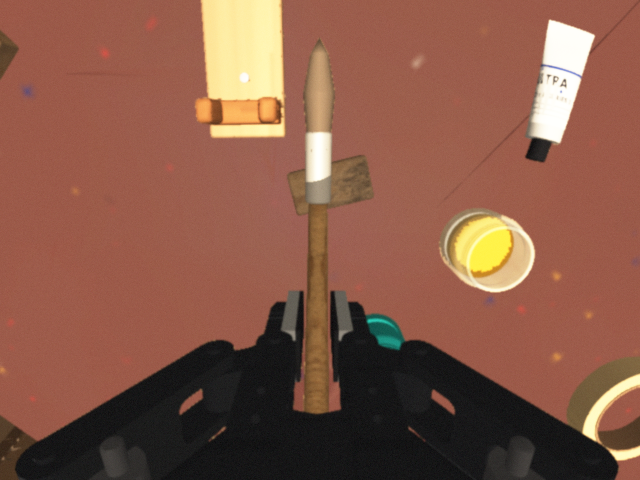

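```bash
python3 -m crank '[[1,3.6,-1.1,0,0,0,0],[1,3.6,-1.1,0,0,0,0],[1,3.6,-1.1,0,0,0,0],[1,3.4,-1.1,0,0,0,0],[1,0,0,0,0,0,0]]';  python3 -m crank '[[1,0,0,2,0,0,0],[1,0,0,1.5,0,0,0],[1,0,0,0,0,0,0],[1,0,0,0,0,0,0]]'; python3 world.py .6071 .1047 .055
python3 - <<'E'
from h import *
np.set_printoptions(precision=4,suppress=True)
c=read_camera("wrist");cv2.imwrite("pics/w28.png",c["color"][:,:,::-1])
s=get_state();e=s["eef_pos"];m=R.from_quat(s["tcp_rot"]).as_matrix()
print(proj(c,[e+m@[.111,0,.0145],e+m@[.049,0,.0145]]))
c=read_camera("scene");cv2.imwrite("pics/s28.png",cv2.resize(c["color"][170:270,240:380,::-1],None,fx=5.5,fy=5.5,interpolation=cv2.INTER_CUBIC))
E
```

```text
time: 39.95
eef_pos: [0.6106, 0.1032, 0.1215]
tcp_rot: [0.99, -0.139, 0.002, -0.001]
contact_force: [0.1, -0.5, -0.9]
opening: 0.142
time: 40.35
eef_pos: [0.6059, 0.1042, 0.0857]
tcp_rot: [0.99, -0.139, 0.0, -0.001]
contact_force: [-0.1, 0.2, -0.5]
opening: 0.144
eef [0.606 0.104 0.086] F [-0.12   0.218 -0.478] x [ 0.961 -0.275 -0.   ] z [ 0.     0.002 -1.   ]
tool cm [ 0.102 -0.077  3.073] norm 3.075754652685127
[[312.4826  34.6293]
 [312.7985 202.4765]]
```

View pics/w28.png

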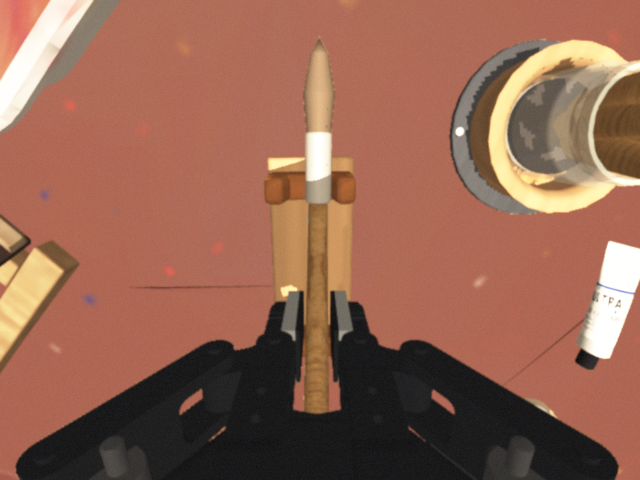

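View pics/s28.png

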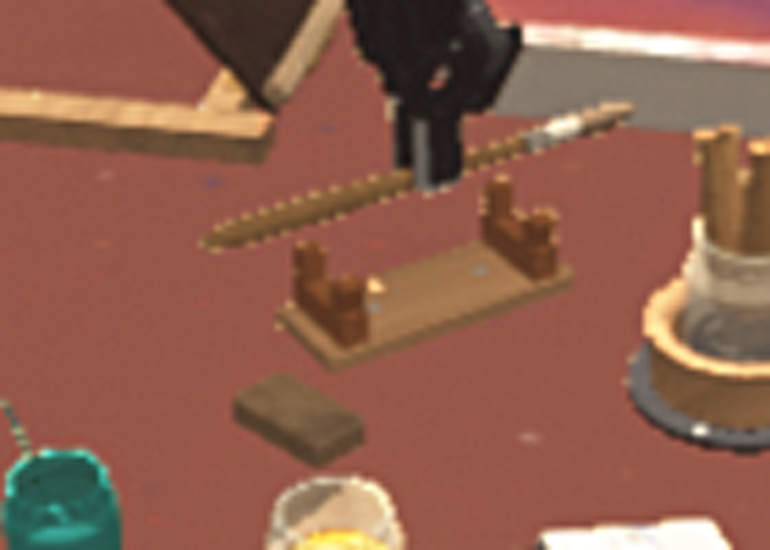

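```bash
python3 -m crank '[[1,0.1,-0.3,0,0,0,0],[1,0,0,1,0,0,0],[1,0,0,1,0,0,0],[1,0,0,0,0,0,0],[1,0,0,0,0,0,0]]'
python3 world.py .6071 .1047 .048
python3 - <<'E'
from h import *
c=read_camera("wrist");cv2.imwrite("pics/w29.png",c["color"][:,:,::-1])
c=read_camera("scene");cv2.imwrite("pics/s29.png",cv2.resize(c["color"][170:270,240:380,::-1],None,fx=5.5,fy=5.5,interpolation=cv2.INTER_CUBIC))
E
```

```text
time: 40.95
eef_pos: [0.6081, 0.107, 0.0652]
tcp_rot: [0.99, -0.139, -0.0, -0.001]
contact_force: [0.7, -0.4, 0.2]
opening: 0.137
eef [0.608 0.107 0.065] F [ 0.71  -0.447  0.168] x [ 0.961 -0.275 -0.   ] z [ 0.     0.002 -1.   ]
tool cm [-0.031  0.248  1.724] norm 1.7422717367776812
```

View pics/w29.png

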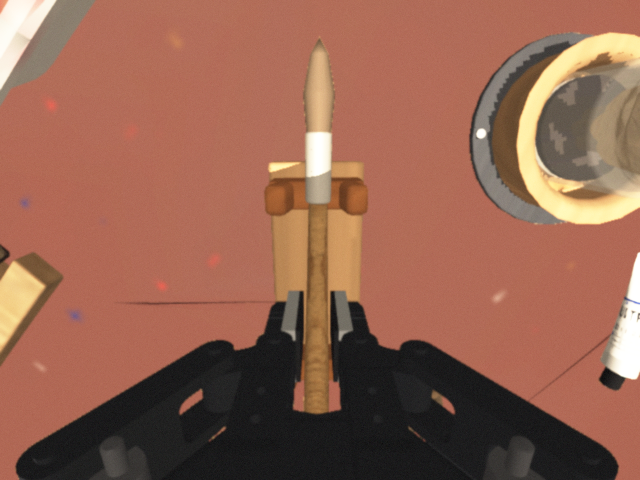

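View pics/s29.png

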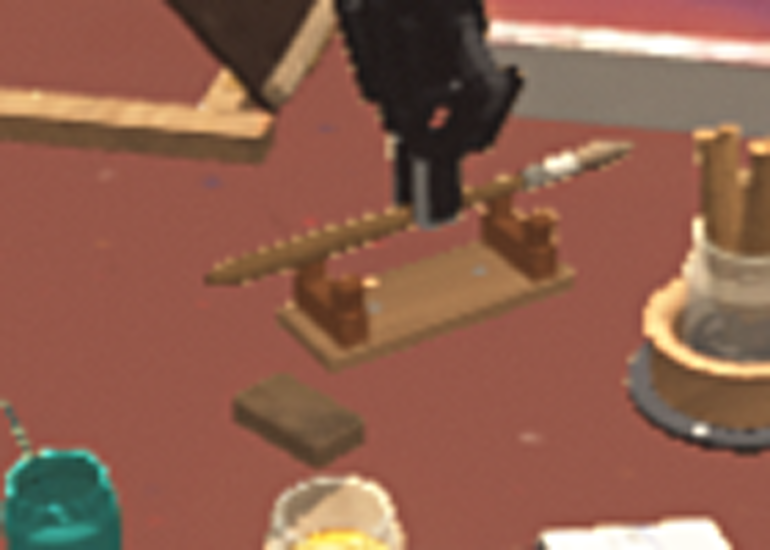

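```bash
python3 -m crank '[[1,0,0,0.7,0,0,0],[1,0,0,0.5,0,0,0],[1,0,0,0,0,0,0]]'; python3 -m crank '[[1,0,0,0.2,0,0,0],[1,0,0,0.1,0,0,0],[1,0,0,0,0,0,0]]';python3 -m crank '[[1,0,0,0.1,0,0,0],[1,0,0,0,0,0,0]]'
python3 - <<'E'
from h import *
c=read_camera("wrist");cv2.imwrite("pics/w30.png",c["color"][:,:,::-1])
c=read_camera("scene");cv2.imwrite("pics/s30.png",cv2.resize(c["color"][170:270,240:380,::-1],None,fx=5.5,fy=5.5,interpolation=cv2.INTER_CUBIC))
E
```

```text
time: 41.35
eef_pos: [0.6079, 0.1069, 0.053]
tcp_rot: [0.99, -0.139, -0.0, -0.001]
contact_force: [-0.9, 0.2, -0.8]
opening: 0.139
time: 41.65
eef_pos: [0.6087, 0.107, 0.0512]
tcp_rot: [0.99, -0.139, 0.001, -0.001]
contact_force: [0.1, -0.0, -0.0]
opening: 0.141
time: 41.85
eef_pos: [0.6088, 0.107, 0.0503]
tcp_rot: [0.99, -0.139, 0.001, -0.001]
contact_force: [0.5, -0.1, 0.2]
opening: 0.145
```

View pics/w30.png

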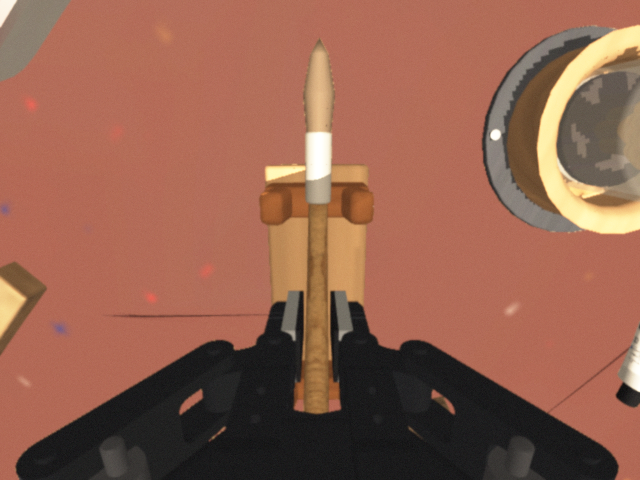

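View pics/s30.png

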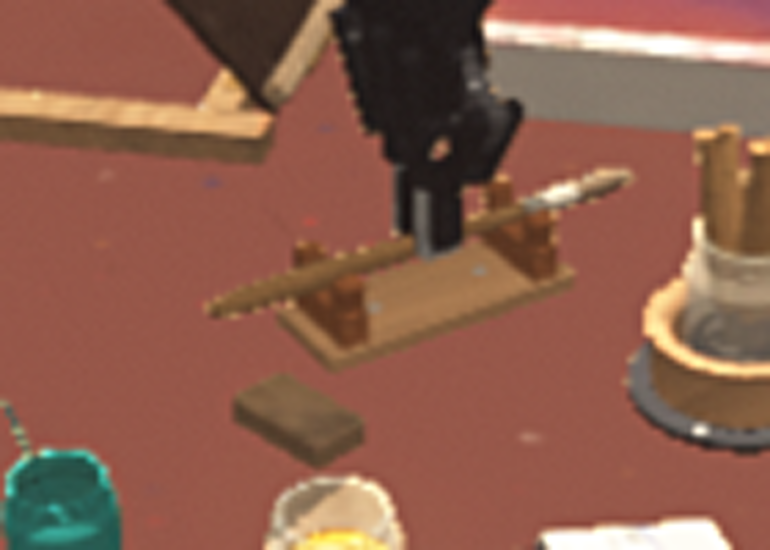

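```bash
python3 -m crank '[[1,0,0,0.1,0,0,0],[1,0,0,0,0,0,0]]'; python3 -m crank '[[1,0,0,0.1,0,0,0],[1,0,0,0,0,0,0]]'; python3 -m crank '[[1,0,0,0.1,0,0,0],[1,0,0,0,0,0,0]]'
```

```text
time: 42.15
eef_pos: [0.6087, 0.107, 0.0492]
tcp_rot: [0.99, -0.139, 0.001, -0.001]
contact_force: [0.5, 0.1, 0.4]
opening: 0.145
time: 42.35
eef_pos: [0.6087, 0.107, 0.0481]
tcp_rot: [0.99, -0.139, 0.001, -0.001]
contact_force: [-1.0, -0.1, 0.0]
opening: 0.141
time: 42.55
eef_pos: [0.6088, 0.107, 0.048]
tcp_rot: [0.99, -0.139, 0.001, -0.001]
contact_force: [-2.0, 0.2, 4.1]
opening: 0.142
```

Contact at the expected height (0.048). Back off 1 mm, open, rise.

```bash
python3 -m crank '[[1,0,0,-0.1,0,0,0],[0.6,0,0,0,0,0,0],[0.4,0,0,0,0,0,0],[0.3,0,0,0,0,0,0],[0.3,0,0,0,0,0,0]]'; python3 -m crank '[[0.3,0,0,-1,0,0,0],[0.3,0,0,-3,0,0,0],[0.3,0,0,-4,0,0,0],[0.3,0,0,-4,0,0,0],[0.3,0,0,-4,0,0,0]]'; python3 -m crank '[[0.3,-4,0,-2,0,0,0],[0.3,-4,0,0,0,0,0],[0.3,-3,0,0,0,0,0],[0.3,0,0,0,0,0,0],[0.3,0,0,0,0,0,0]]'
python3 - <<'E'
from h import *
np.set_printoptions(precision=4,suppress=True)
c=read_camera("wrist");cv2.imwrite("pics/w31.png",c["color"][:,:,::-1])
c=read_camera("scene");cv2.imwrite("pics/s31.png",c["color"][:,:,::-1])
cv2.imwrite("pics/s31c.png",cv2.resize(c["color"][170:330,220:520,::-1],None,fx=2.66,fy=2.66,interpolation=cv2.INTER_CUBIC))
E
```

```text
time: 43.05
eef_pos: [0.6087, 0.107, 0.0481]
tcp_rot: [0.99, -0.139, 0.001, -0.001]
contact_force: [-0.2, -0.7, 0.6]
opening: 0.348
time: 43.55
eef_pos: [0.6083, 0.1067, 0.2106]
tcp_rot: [0.99, -0.139, 0.001, -0.001]
contact_force: [0.0, 0.9, 0.7]
opening: 0.351
time: 44.05
eef_pos: [0.5026, 0.1371, 0.2291]
tcp_rot: [0.99, -0.139, 0.002, -0.001]
contact_force: [0.9, -0.4, 1.1]
opening: 0.352
```

View pics/w31.png

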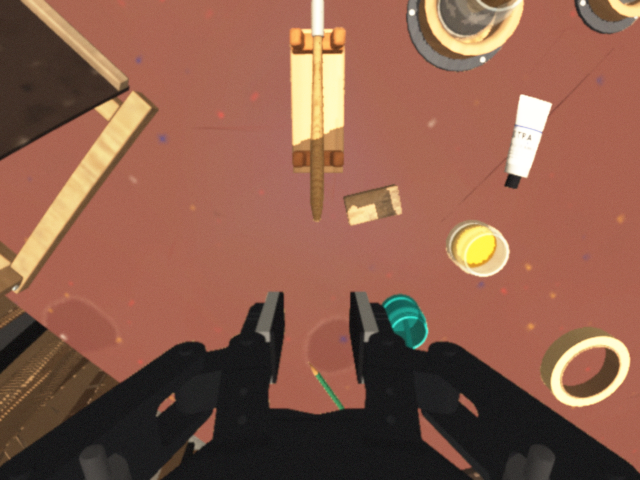

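View pics/s31c.png

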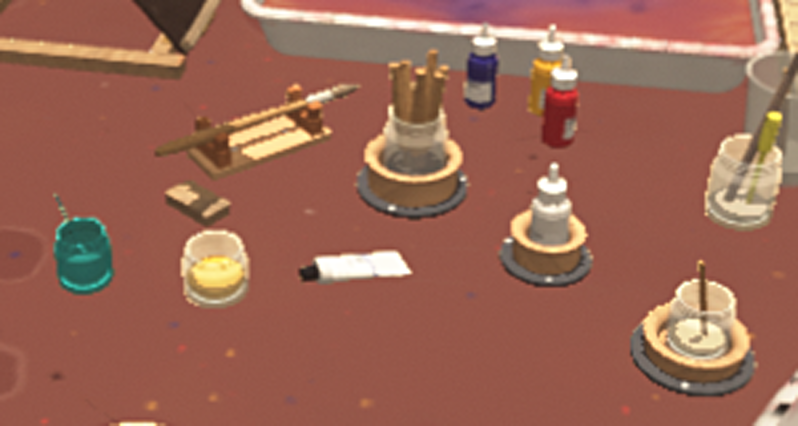

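```bash
python3 - <<'E'
from h import *
np.set_printoptions(precision=4,suppress=True)
c=read_camera("wrist");s=get_state();print(s["time"],s["contact_force"])
e=at_z(c,(317,219),.033);f=at_z(c,(317.5,36),.036)
d=np.array([np.cos(np.radians(-15.9)),np.sin(np.radians(-15.9)),0]);m=np.array([.6071,.1047,.0265])
n=np.array([-d[1],d[0],0])
print((e-m)@d,(e-m)@n,(f-m)@d,(f-m)@n)
t=read_camera("top")
cv2.imwrite("pics/t31.png",cv2.resize(t["color"][160:330,150:520,::-1],None,fx=2.15,fy=2.15,interpolation=cv2.INTER_CUBIC))
for n_,z in [("tube",0),("yellow_jar",0)]:
    print(n_,[(r["p"],at_z(t,r["location"],z)) for r in place_of(n_,"top")][:1])
sc=read_camera("scene")
for n_,z in [("tube",0),("yellow_jar",0),("dropper",.01),("small_jar",.01),("brush_jar",.01)]:
    print(n_,[(r["p"],at_z(sc,r["location"],z)) for r in place_of(n_,"scene")][:2])
E
```

```text
44.2 [-0.5705  0.5234 -0.0939]
-0.10648933170955531 0.0013800306904173812 0.051122364327083177 0.0009037558254024387
tube [(0.89, array([ 0.5177, -0.0906,  0.    ]))]
yellow_jar [(0.77, array([ 0.4336, -0.0169,  0.    ]))]
tube [(0.75, array([ 0.5201, -0.0818,  0.    ]))]
yellow_jar [(0.56, array([ 0.4343, -0.0072,  0.    ]))]
dropper [(0.6, array([ 0.6377, -0.1922,  0.01  ]))]
small_jar [(0.74, array([ 0.606 , -0.3338,  0.01  ])), (0.64, array([0.3607, 0.0689, 0.01  ]))]
brush_jar [(0.74, array([ 0.6544, -0.0423,  0.01  ]))]
```

View pics/t31.png

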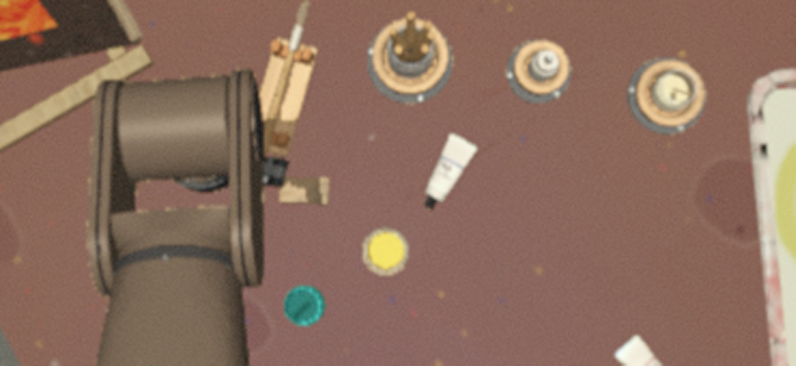

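```bash
python3 -c "
from plant import *
print(sign_off())"
```

```text
the job is handed in; nothing more can be done
None
```

I finished the job and handed it in at about 44 s on the robot's clock. It was done in the order asked: dropper bottle to the narrow stand, small jar to the medium stand, brush jar to the wide stand, then the brush onto its rest. The jars and bottle were kept upright and set down. The brush jar had to be carried with the gripper tilted 60° so its body cleared the brushes.

**Last checks:**
- **Stands:** the bottle and both jars met their stand's floor at the height expected for fully seated, to within about 1 mm. The final pictures from above and from the side show all three upright in their stands.
- **Brush:** it met the floor of the rest at the expected height and lies in both notches. One end measured about 4.5 mm and the other about 2 mm off, so it is within about 5 mm of centre lengthwise.
- **Left alone:** the yellow jar and the paint tube appear at the same pixels as at the start. The gripper was clear of everything at hand-in.

**What disagreed:**
- **Cameras:** the scene and top cameras were several millimetres off the wrist camera, so I aimed by the wrist camera and by contact.
- **Brush jar:** it touched the bore wall lightly, about 6 N sideways, on the way in. I shifted it about 1 mm before seating it, where the downward contact peaked at about 12 N.

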